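Reset the hand-therapy table: fill the sloping kit tray and lean the picture board

TASK

Get the hand-therapy table ready for the next resident: press the yellow pinch meter and the pink-and-lilac hand weight fully home in their cutouts in the sloping tray, and lock the meter in by sliding the black keeper all the way across over its metal tongue. Take the picture board out of its rack and lean it, centred, against the back rest of the easel with its foot behind the lip. Leave everything else on the table where it stands.

Things in the scene. Friction and masses are not known exactly. Their poses are not given: they have to be found in the camera images.
- meter_c (a point): Yellow pinch meter lying on the table, 0.16 kg, key-shaped. Point: centre of its stem, 17 mm above the underside; x to the head, z up. Along x: metal tongue -64 to -34 mm (24 wide, 12 high), stem -34 to +34 (24 wide, 34 high; grip here, the mass centre), square head with dark screen +34 to +80 (50 wide, 34 high). Undersides level, lower edges bevelled 3 mm.
- weight_c (a point): Hand weight lying on the table, 0.32 kg, 128 mm long, 34 mm high: lilac bar 24 mm wide and 56 mm long between two pink end blocks (36 long, 44 wide). Lower edges bevelled 3 mm. Point: its centre, 17 mm above the underside; x along its length, z up. It fits its cutout either way round.
- insert: Grey insert of the white sloping tray, fixed: plate 180 mm (x, up the slope) x 200 mm (y), sloping 25 degrees, facing the robot. Origin: middle of its top face, 80 mm above the table; z square out of the face. Its two cutouts are 14 mm deep, blue floor, 2 mm play all round; in each, two spring pads grip the item's sides: pressing it in takes about 5 to 12 N along -z, it will not drop in by itself.
- meter_slot (a point): The meter's cutout, left one: point in the insert's top face, exactly under or over where the meter's own point belongs; x up the slope (the meter's head goes that way), y left, z square out of the face. Fully home, the meter's point is 3 mm above this one, 20 mm of the stem stand proud and the tongue's top is 2 mm below the face.
- weight_slot (a point): The hand weight's cutout, right one: point in the insert's top face at the cutout's centre, axes as the insert's, the weight's length along x. Fully home, the weight's point is 3 mm above this one and 20 mm of the weight stand proud. It is 82 mm to the right of the meter's cutout point.
- keeper (a joint): Black keeper, a flat bolt on the insert (40 x 14 mm, 1 to 5 mm above the face) that slides along the insert's -y. About 0 = open as it starts; 0.030 m = fully across over the meter's tongue, at its stop. Slides with about 1.2 N, stays where it is left. It cannot cross a tongue that is not pressed home, and when across it blocks the meter's cutout.
- keeper_knob (a point): Centre of the keeper's upright black knob, 16 x 16 mm, 24 mm tall, 5 to 29 mm above the insert's face (point: 17 mm above it). Axes as the insert's. It moves with the keeper along -y. When open it is 56 mm down the slope and 36 mm left of the meter's cutout point.
- board_c (a point): Picture board, a wooden slab 150 mm wide (y), 140 mm high (z), 10 mm thick (x), 0.14 kg, same picture on both faces, either may face out. It starts upright in the rack's slot. Point: its centre, 70 mm above its lower edge.
- rack: Fixed wooden rack, 60 x 160 mm, 35 mm high, with a slot along its y, 13 mm wide and 25 mm deep: 115 mm of the board stand above it; lift the board straight up. Origin: middle of its underside.
- easel: Fixed wooden easel, empty. Base plate 10 mm thick, 150 mm along y. Back rest 130 mm wide, 90 mm long up its slope: its front face starts at x 0, z 10 mm and leans back 20 degrees, top towards -x. Before it a channel, x 0 to 22 mm, then a lip 12 mm higher than the plate. Origin: on the table under the foot of the back rest; x is its front, pointing away from the robot.
- beads_pink: Bystander, leave it alone: two pink flower-shaped rollers stacked, 47 mm across, 56 mm high. Origin at the middle of its underside.
- bead_yellow: Bystander, leave it alone: one yellow flower-shaped roller, 47 mm across, 36 mm high. Origin at the middle of its underside.
- pillbox: Bystander, leave it alone: flat blue seven-day pill box, 150 x 36 x 24 mm. Origin at the middle of its underside.
- mug: Bystander, leave it alone: blue mug, 80 mm across, 90 mm high. Origin at the middle of its underside.
- lotion: Bystander, leave it alone: green lotion bottle, 56 mm across, 150 mm high. Origin at the middle of its underside.
- notebook: Bystander, leave it alone: closed red notebook, 150 x 210 x 16 mm. Origin at the middle of its underside.
There are look-alikes about, which are no part of the job. Leave any green or turquoise look-alike of the part that bears meter_c alone.

How it is judged:
By the outcome, as a careful person would: the job done as asked, in the order asked, and still so for the second after the job is handed in, with the robot touching nothing.
It also fails if it takes over 72 s, if anything falls off the work surface, if the arm or the gripper's body presses on something with over 40 N, if the wrist force passes 120 N, or if a joint passes its speed limit or range.

ROBOT

A 7-joint arm with a two-finger parallel gripper is mounted at the origin on the work surface. World frame = base frame: x ahead of the robot, y to its left, z up, the work surface at z = 0. Lengths are in m, angles in rad, forces in N, time in s.
With the tool pointing down it reaches from about 0.425 to 0.925 m from the base axis. Payload 6.8 kg.
Tool frame: the origin (TCP) lies at the very end of the fingers, on their centre line; the grasp point (between the pads) lies 19 mm behind it; y points along the fingers, z is the direction in which the jaws open and shut, and the axes are right-handed (so a half turn about y gives the same grasp; the last joint's range is limited). The gripper opens to 85 mm and grips with 20 to 120 N. Pads are 22 mm wide; open, the fingers measure 114 mm over their backs; the gripper's body (76 mm by 85 mm) begins 54 mm behind the grasp point. The pads swing forward as they close: fully open they stand 13 mm farther back than shut.
Start: joints at [-1.402, 0.477, 0.022, 1.555, -0.011, 1.109, -0.083], TCP at [0.184, 0.649, 0.231] pointing down, gripper open.
Joint ranges: [-2.96, 2.96], [-0.34, 2.1], [-1.41, 1.46], [0.24, 2.44], [-1.37, 4.51], [0.17, 1.92], [-2.96, 2.96]. Speed limits (rad/s): [2.39, 2.39, 3.14, 3.14, 3.14, 3.14, 3.14].

INTERFACE

Orientations are given as a unit quaternion [w, x, y, z].
In Python, from station import * gives the robot as it stands.
- The arm moves only by the shell command python3 -m jog 'ROWS' [OPENING] [FORCE]. ROWS is JSON, a list of rows, each a list of 2 entries, a list of its own where there are three numbers: the shift along the tool's x, y, z in mm, then the turn about the tool's y in rad. A call has 1 to 20 rows; each row is the pose to reach, as a shift and turn from the pose commanded when the call began, along the tool's axes at that moment; what a row does not reach only later rows make up. A row lasts 1/12 s, in which the tool goes at most 41.7 mm and 7.16 degrees, less where a joint would pass 70% of its speed; a pose out of reach is approached as far as the arm can. A call with a gripper value outside its range is refused whole. OPENING is the finger opening in mm, from 0 to 85.4, set as the call begins (- or left out, the last holds). The fingers move at their own pace and stop on an object; FORCE is the grip in N (left out, the last holds). Time passes only in rows, so rows that repeat a pose let the fingers close. It gives the time, the measured TCP pose, the force and the opening at its end, in the units of the state.
- get_obs(): the state, without advancing time (a new reading comes with each control period).
- read_camera(name): name is "scene" or "side" or "wrist"; returns a dict with "img" (420x560x3 uint8, red, green, blue), "depth" (420x560 float32, m along the optical axis (not along the pixel's ray), 0 where there is no reading), "fx", "fy", "cx", "cy" (pixels), "rvec" (rotation vector, rad) and "tvec" (3), from world to camera coordinates, as OpenCV has them. Camera axes: x right, y down, z forward; pixel columns grow to the right and rows downward; lengths in m; the calibration is good to about 2 mm. The wrist camera is an equidistant fisheye: a pixel r from the principal point sees the ray r / f radians off the axis. A picture is of the moment at which its call begins.
- hand_in(): hands the job in, once; it reports no verdict.
The state is a dict: "t": time; "q": joint angles; "joint_vel": joint speeds; "joint_torque": joint torques, N m; "eef_pos": TCP position; "tool_rot": TCP orientation; "contact_force": force on the tool from outside, world axes, zero at the start; "torque": the same for the moment, N m; "gripper_width": opening from 0.0 (shut) to 1.0 (fully open).
Only numpy, scipy, OpenCV 4.12 (cv2) and the standard library are available. Lean on these libraries where they do the work, as an engineer would, in place of code of your own. Each camera call takes 0.05 s, during which the arm holds its last target.

## Working session

There is one attempt and no reset: what is moved stays moved. The work goes in short steps, Python scripts to look and compute and a shell command to move; the robot and the scene stay as the last step left them, time stands still between calls to the robot, and variables do not carry over. Pictures are saved under pics/ and viewed, and the job is handed in when it is done.

```bash
ls; mkdir -p pics
python3 - <<'E'
from station import *
import cv2
o=get_obs(); print(o)
for n in ["scene","side","wrist"]:
    c=read_camera(n); cv2.imwrite(f"pics/{n}0.png",c["img"][...,::-1])
    print(n,c["fx"],c["fy"],c["cx"],c["cy"],c["rvec"],c["tvec"])
    import pickle; pickle.dump(c,open(f"{n}0.pkl","wb"))
E
```

```text
pics
{'t': 0.0, 'q': array([-1.40207097,  0.47781555,  0.02233887,  1.55645502, -0.01148572,
        1.10924841, -0.08308895]), 'joint_vel': array([ 2.14854240e-03,  1.73823056e-05, -4.14587089e-04, -3.14352400e-04,
        9.13143031e-04, -1.97023770e-03, -2.00155514e-03]), 'joint_torque': array([ 2.91954648e-04, -5.96456945e+01,  1.60828941e+00, -2.81185806e+01,
        1.25150554e-02,  9.38710989e-03, -1.94174277e-05]), 'eef_pos': array([0.18433842, 0.64873999, 0.23031381]), 'tool_rot': array([-0.69971116,  0.70098053, -0.09758257,  0.09751017]), 'contact_force': array([-0.25492129, -0.60490882, -0.13184557]), 'torque': array([ 0.00765046,  0.01133421, -0.00592235]), 'gripper_width': 0.9989249290462258}
scene 427.117007856372 427.117007856372 276.7393400358655 206.91898864223407 [ 2.1427086   0.6150834  -0.33300546] [-0.3894572  -0.14072243  1.61739747]
side 543.2992779901265 543.2992779901265 279.9897740597128 215.00894025570747 [ 2.06767141 -0.7865409   0.40529782] [-0.43103794  0.23837221  1.78518232]
wrist 325.19226210127806 325.19226210127806 277.038872952244 207.72501678287085 [-2.30779507 -1.74424219 -0.2587922 ] [-0.67480707 -0.03854811  0.37978285]
```

View pics/scene0.png

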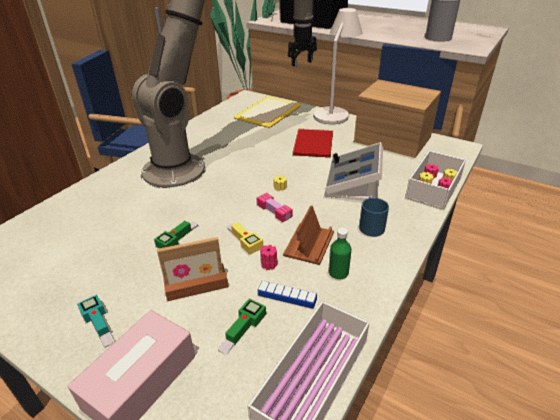

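View pics/side0.png

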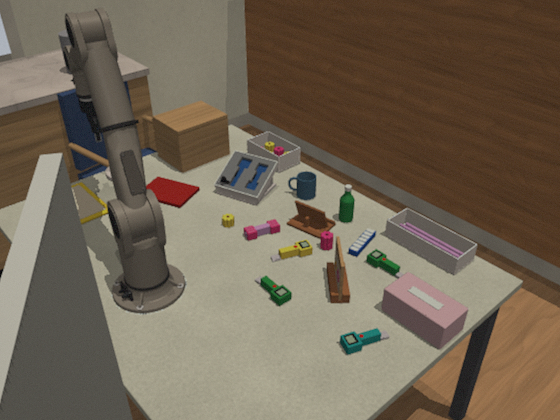

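View pics/wrist0.png

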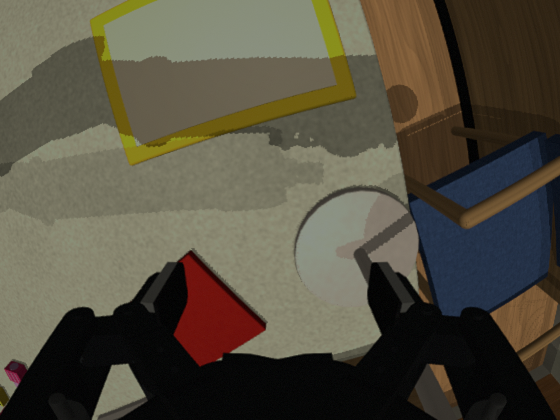

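```bash
cat > h.py <<'E'
import numpy as np, cv2, pickle
from scipy.spatial.transform import Rotation as R
def cloud(c, fish=False):
    H,W=c["depth"].shape; v,u=np.mgrid[0:H,0:W].astype(float)
    a=(u-c["cx"])/c["fx"]; b=(v-c["cy"])/c["fy"]
    d=c["depth"].astype(float)
    if fish:
        r=np.hypot(a,b); s=np.where(r>1e-9,np.tan(np.minimum(r,1.5))/np.maximum(r,1e-9),1); a=a*s;b=b*s
    P=np.stack([a*d,b*d,d],-1)
    M=R.from_rotvec(np.ravel(c["rvec"])).as_matrix()
    return (P-np.ravel(c["tvec"]))@M, d>0
def proj(c,P):
    p,_=cv2.projectPoints(np.asarray(P,float).reshape(-1,1,3),np.float64(c["rvec"]).ravel(),np.float64(c["tvec"]).ravel(),np.array([[c["fx"],0,c["cx"]],[0,c["fy"],c["cy"]],[0,0,1.]]),None)
    return p[:,0]
def ortho(c,x0,x1,y0,y1,res,fish=False,zmax=.4):
    P,ok=cloud(c,fish); W=int((y1-y0)/res);H=int((x1-x0)/res)
    im=np.zeros((H,W,3),np.uint8); z=np.full((H,W),-1.)
    m=ok&(P[...,2]<zmax)&(P[...,2]>-.02)
    p=P[m];col=c["img"][m]
    o=np.argsort(p[:,2]);p=p[o];col=col[o]
    i=((x1-p[:,0])/res).astype(int);j=((y1-p[:,1])/res).astype(int)
    k=(i>=0)&(i<H)&(j>=0)&(j<W)
    im[i[k],j[k]]=col[k];z[i[k],j[k]]=p[k,2]
    return im,z
E
python3 - <<'E'
from h import *
for n in ["scene","side"]:
    c=pickle.load(open(n+"0.pkl","rb"))
    im,z=ortho(c,.1,1.1,-.75,.75,.005)
    im=cv2.resize(im,None,fx=2.66,fy=2.66,interpolation=0)
    for k in range(-7,8): 
        j=int((.75-k*.1)/.005*2.66); cv2.putText(im,str(k),(j,12),0,.4,(255,255,0)); cv2.line(im,(j,0),(j,600),(255,0,0),1)
    for k in range(1,11):
        i=int((1.1-k*.1)/.005*2.66); cv2.putText(im,str(k),(0,i),0,.4,(255,255,0)); cv2.line(im,(0,i),(800,i),(255,0,0),1)
    cv2.imwrite(f"pics/o_{n}.png",im[...,::-1])
E
```

```text
(no output)
```

View pics/o_scene.png

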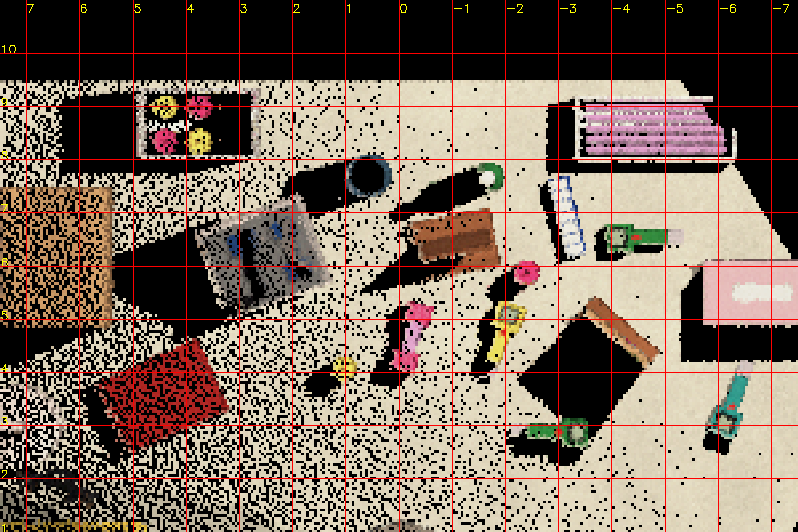

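View pics/o_side.png

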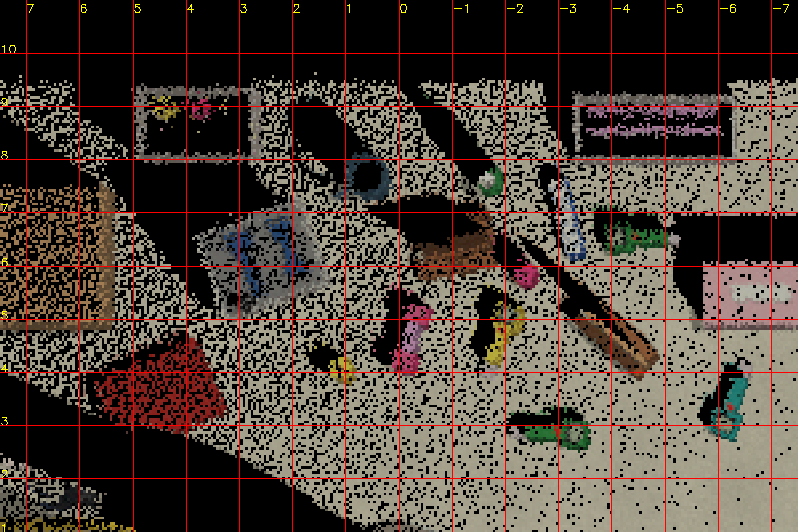

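Run:
```python
from h import *
cs={n:pickle.load(open(n+"0.pkl","rb")) for n in ["scene","side"]}
c=cs["scene"]; cr=c["img"][130:300,140:400]; cv2.imwrite("pics/crop1.png",cv2.resize(cr,None,fx=3,fy=3,interpolation=2)[...,::-1])
for n,c in cs.items():
    P,ok=cloud(c); x,y,z=P[...,0],P[...,1],P[...,2]
    print(n,"table z",np.median(z[ok&(abs(x-.45)<.03)&(abs(y+.05)<.03)]), np.median(z[ok&(abs(x-.6)<.05)&(abs(y-.07)<.02)]))
    m=ok&(x>.38)&(x<.56)&(y<-.13)&(y>-.26)&(z>.028)&(z<.045)
    print("meter",m.sum(),np.median(z[m]),cv2.minAreaRect(np.float32(P[m][:,:2]*1000)))
    m=ok&(x>.38)&(x<.56)&(y<-.13)&(y>-.26)&(z>.006)&(z<.045); print("  incl tongue",cv2.minAreaRect(np.float32(P[m][:,:2]*1000)))
    m=ok&(x>.38)&(x<.56)&(y<.05)&(y>-.09)&(z>.028)&(z<.045)
    print("weight",m.sum(),np.median(z[m]),cv2.minAreaRect(np.float32(P[m][:,:2]*1000)))
    m=ok&(x>.36)&(x<.58)&(y<-.22)&(y>-.5)&(z>.13)&(z<.16)
    print("board top",m.sum(),np.median(z[m]),cv2.minAreaRect(np.float32(P[m][:,:2]*1000)))
    m=ok&(x>.36)&(x<.58)&(y<-.22)&(y>-.5)&(z>.028)&(z<.04)
    print("rack top",m.sum(),np.median(z[m]),cv2.minAreaRect(np.float32(P[m][:,:2]*1000)))
    m=ok&(x>.48)&(x<.75)&(y<.39)&(y>.12)&(z>.04)
    p=P[m]; 
    best=None; rng=np.random.default_rng(0)
    for _ in range(500):
        q=p[rng.choice(len(p),3,False)]; nn=np.cross(q[1]-q[0],q[2]-q[0]); L=np.linalg.norm(nn)
        if L<1e-5: continue
        nn/=L; nn*=np.sign(nn[2]); k=abs((p-q[0])@nn)<.003
        if best is None or k.sum()>best.sum(): best=k
    q=p[best]; ce=q.mean(0); nn=np.linalg.svd(q-ce)[2][2]; nn*=np.sign(nn[2])
    print("tray",best.sum(),ce,nn,np.degrees(np.arccos(nn[2])),np.degrees(np.arctan2(-nn[1],-nn[0])), cv2.minAreaRect(np.float32(q[:,:2]*1000)))
    m=ok&(x>.55)&(x<.75)&(y<.02)&(y>-.22)&(z>.07)&(z<.12); print("easel top",m.sum(),P[m].mean(0),P[m].max(0),cv2.minAreaRect(np.float32(P[m][:,:2]*1000)))
```

```text
scene table z 0.00295028023332737 0.0011634590808898987
meter 349 0.03487706863641032 ((474.0092468261719, -193.62745666503906), (52.13628005981445, 116.00228881835938), 69.3736801147461)
  incl tongue ((454.5810852050781, -201.87939453125), (81.27019500732422, 146.55392456054688), 69.3736801147461)
weight 315 0.03473523373503446 ((465.94476318359375, -21.845680236816406), (46.476783752441406, 131.2041015625), 73.01585388183594)
board top 563 0.14450015539198727 ((465.8445739746094, -408.2615051269531), (149.60870361328125, 16.417978286743164), 48.763336181640625)
rack top 703 0.03548678332096341 ((485.83245849609375, -356.178466796875), (277.41729736328125, 109.45210266113281), 70.00662231445312)
tray 1147 [0.61786362 0.25095185 0.08289592] [-0.39898116 -0.14751716  0.90501531] 25.174654401788572 20.291100218543068 ((611.6282348632812, 256.2943115234375), (171.929931640625, 216.20367431640625), 20.300060272216797)
easel top 300 [ 0.6418279  -0.11834268  0.0862566 ] [ 0.74915294 -0.03849266  0.11026959] ((659.3960571289062, -136.76443481445312), (82.00018310546875, 199.31982421875), 
[... 438 characters left out ...]
, 70.57793426513672)
board top 143 0.147544156191157 ((462.6215515136719, -409.3173522949219), (156.88076782226562, 12.02846908569336), 49.23420715332031)
rack top 455 0.03398565796878838 ((484.5777282714844, -353.9181823730469), (292.4104309082031, 108.7320785522461), 68.97734832763672)
tray 619 [0.6128944  0.25056905 0.07733083] [-0.38866858 -0.12751018  0.91251186] 24.145186936127264 18.16306860789003 ((613.6541748046875, 258.17523193359375), (178.44985961914062, 218.88119506835938), 19.0338077545166)
easel top 247 [ 0.66525191 -0.12852075  0.08685285] [0.74998197 0.01427986 0.11652111] ((677.7423095703125, -89.62226104736328), (143.00689697265625, 206.32186889648438), 0.5984359979629517)
```

View pics/crop1.png

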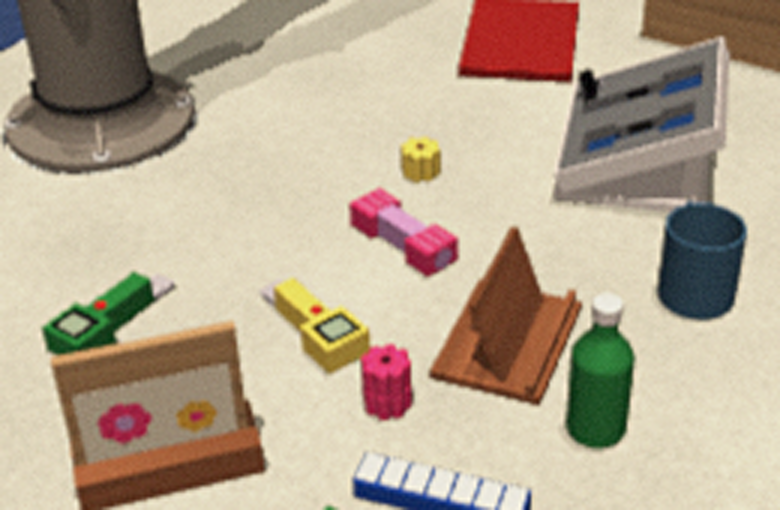

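```bash
cat >> h.py <<'E'
def toolM(o):
    q=o["tool_rot"]; return R.from_quat([q[1],q[2],q[3],q[0]]).as_matrix()
def go(o,tgt,zdir=None):
    """tgt world TCP; zdir jaw-axis azimuth deg -> shift mm in tool axes, turn rad (both options)"""
    M=toolM(o); s=M.T@(np.array(tgt)-o["eef_pos"])*1000
    print("shift",np.round(s,1))
    if zdir is not None:
        for a in (zdir,zdir+180):
            d=np.array([np.cos(np.radians(a)),np.sin(np.radians(a)),0]); l=M.T@d
            print(" turn",round(np.arctan2(l[0],l[2]),3))
def snap(name,file=None):
    from station import read_camera
    c=read_camera(name)
    pickle.dump(c,open(f"{file}.pkl","wb")); cv2.imwrite(f"pics/{file}.png",c["img"][...,::-1]); return c
E
python3 - <<'E'
from h import *; from station import *
o=get_obs(); print(toolM(o).round(3))
c=pickle.load(open("wrist0.pkl","rb")); M=R.from_rotvec(np.ravel(c["rvec"])).as_matrix(); cp=-M.T@np.ravel(c["tvec"]); print("cam in tool mm",toolM(o).T@(cp-o["eef_pos"])*1000,"axis",toolM(o).T@M[2], "right",toolM(o).T@M[0])
# meter: dir yaw -20.6 ; jaw dir = 69.4
go(o,[.45,-.19,.2],69.4)
go(o,[.60,.25,.28],109.5)
E
```

```text
[[ 0.962 -0.     0.273]
 [-0.273 -0.001  0.962]
 [ 0.    -1.    -0.001]]
cam in tool mm [ -74.26294205 -142.91600777    0.61339538] axis [ 2.92178104e-01  9.56363923e-01 -4.68022862e-05] right [-1.57330574e-04  9.70036951e-05  9.99999983e-01]
shift [ 484.8   31.6 -734.3]
 turn 0.083
 turn -3.059
shift [ 508.8  -49.  -270.2]
 turn -0.617
 turn 2.524
```

Run:
```python
from h import *; from station import *
o=get_obs()
go(o,[.55,.232,.25],109.5)
```

```text
shift [ 465.6  -19.  -301.1]
 turn -0.617
 turn 2.524
```

```bash
python3 -m jog '[[[466,-60,-301],-0.617],[[466,-60,-301],-0.617],[[466,-60,-301],-0.617],[[466,-60,-301],-0.617],[[466,-60,-301],-0.617],[[466,-60,-301],-0.617],[[466,-60,-301],-0.617],[[466,-60,-301],-0.617],[[466,-60,-301],-0.617],[[466,-60,-301],-0.617],[[466,-60,-301],-0.617],[[466,-60,-301],-0.617],[[466,-20,-301],-0.617],[[466,-20,-301],-0.617],[[466,-20,-301],-0.617]]'
python3 - <<'E'
from h import *; from station import *
o=get_obs(); print(o["t"],o["eef_pos"],o["q"].round(2)); snap("wrist","w1")
E
```

```text
t: 1.4
eef_pos: [0.5525, 0.2253, 0.2483]
tool_rot: [-0.696, 0.699, 0.115, -0.118]
contact_force: [-0.4, -1.0, -0.0]
gripper_width: 0.997
1.4 [0.55246522 0.22532577 0.24832956] [-0.59  0.33  0.12  1.73 -0.04  1.08  1.45]
```

View pics/w1.png

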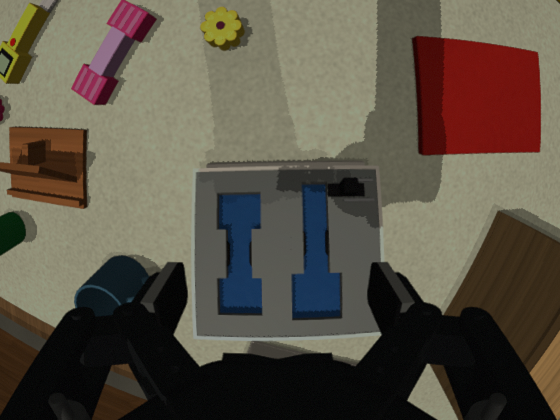

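```bash
cat >> h.py <<'E'
def raypx(c,P):  # world pts -> fisheye px
    M=R.from_rotvec(np.ravel(c["rvec"])).as_matrix(); X=np.asarray(P)@M.T+np.ravel(c["tvec"])
    r=np.hypot(X[...,0],X[...,1]); th=np.arctan2(r,X[...,2]); k=c["fx"]*th/np.maximum(r,1e-9)
    return np.stack([c["cx"]+k*X[...,0],c["cy"]+k*X[...,1]],-1).astype(np.float32)
def rect(c,O,ex,ey,hx,hy,res,fish=True):
    """image: up=+ex, left=+ey"""
    a=np.arange(hx,-hx,-res);b=np.arange(hy,-hy,-res); A,B=np.meshgrid(a,b,indexing="ij")
    P=O+A[...,None]*ex+B[...,None]*ey
    q=raypx(c,P) if fish else proj(c,P.reshape(-1,3)).reshape(A.shape+(2,)).astype(np.float32)
    return cv2.remap(c["img"],q[...,0],q[...,1],cv2.INTER_LINEAR)
E
python3 - <<'E'
from h import *
c=pickle.load(open("w1.pkl","rb")); P,ok=cloud(c,True)
x,y,z=P[...,0],P[...,1],P[...,2]
print("table",[np.median(z[int(v)-4:int(v)+4,int(u)-4:int(u)+4]) for u,v in [(350,80),(160,180),(180,230),(400,220)]])
# grey face pixels
px=[(205,u) for u in (205,290,345)]
m=np.zeros(ok.shape,bool); m[185:330,200:215]=1; m[195:330,268:288]=1; m[205:330,345:372]=1
p=P[m&ok]
nn=None
q=p
for _ in range(4):
    ce=q.mean(0); nn=np.linalg.svd(q-ce)[2][2]; nn*=np.sign(nn[2]); d=(p-ce)@nn; q=p[abs(d)<2.5*max(.001,np.std((q-ce)@nn))]
print(len(q),ce,nn,"slope",np.degrees(np.arccos(nn[2])),"az",np.degrees(np.arctan2(-nn[1],-nn[0])),"res",np.std((q-ce)@nn))
E
```

```text
table [np.float64(0.00027417633389579567), np.float64(0.0005024700937970246), np.float64(0.0004080693369619236), np.float64(0.0002166075797125108)]
8055 [0.62308512 0.2644383  0.08509987] [-0.39711237 -0.1452391   0.90620493] slope 25.01394146787976 az 20.089388557763854 res 0.0007512032016559501
```

```bash
cat > fr.py <<'E'
from h import *
az=np.radians(20.09); sl=np.radians(25)
ex=np.array([np.cos(az)*np.cos(sl),np.sin(az)*np.cos(sl),np.sin(sl)]); ey=np.array([-np.sin(az),np.cos(az),0]); ez=np.cross(ex,ey)
ce=np.array([0.62308512,0.2644383,0.08509987])
E
python3 - <<'E'
from fr import *
c=pickle.load(open("w1.pkl","rb"))
O=np.array([.614,.253,0]); O[2]=ce[2]-((O-ce)[:2]@ez[:2])/ez[2]; print("O",O)
im=rect(c,O,ex,ey,.12,.13,.0004)
cv2.imwrite("pics/rect1.png",im[...,::-1]); print(im.shape)
hsv=cv2.cvtColor(im,cv2.COLOR_RGB2HSV); 
b=((hsv[...,0]>100)&(hsv[...,0]<125)&(hsv[...,1]>110)).astype(np.uint8)
n,l,s,ct=cv2.connectedComponentsWithStats(b)
for i in range(1,n):
    if s[i,4]>1500: print(s[i], "y",130-s[i,0]*.4,130-(s[i,0]+s[i,2])*.4,"x",120-s[i,1]*.4,120-(s[i,1]+s[i,3])*.4, cv2.minAreaRect(np.argwhere(l==i)[:,::-1].astype(np.float32)))
E
```

```text
O [0.614      0.253      0.07928905]
(600, 650, 3)
[  177   119   128   357 29399] y 59.2 8.0 x 72.4 -70.4 ((240.5, 297.0), (356.0, 127.0), 90.0)
[  385   134   113   318 28491] y -24.0 -69.20000000000002 x 66.4 -60.80000000000001 ((441.0, 292.5), (317.0, 112.0), 90.0)
```

View pics/rect1.png

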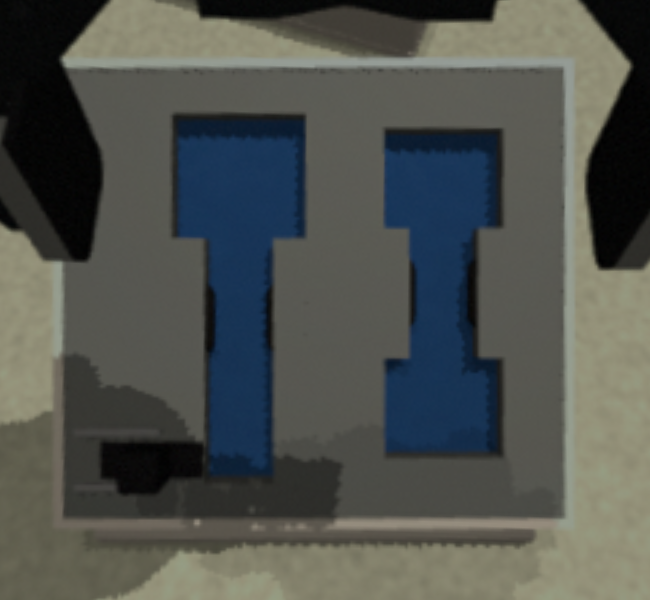

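Run:
```python
from h import *; from station import *
o=get_obs()
go(o,[.43,-.165,.2],69.4)
```

```text
shift [-243.5   50.9 -332.1]
 turn 0.694
 turn -2.448
```

```bash
python3 -m jog '[[[-244,50,-332],0.694],[[-244,50,-332],0.694],[[-244,50,-332],0.694],[[-244,50,-332],0.694],[[-244,50,-332],0.694],[[-244,50,-332],0.694],[[-244,50,-332],0.694],[[-244,50,-332],0.694],[[-244,50,-332],0.694],[[-244,50,-332],0.694],[[-244,50,-332],0.694],[[-244,50,-332],0.694],[[-244,50,-332],0.694]]'
python3 - <<'E'
from h import *; from station import *
o=get_obs(); print(o["t"],o["eef_pos"],o["q"].round(2)); snap("wrist","w2")
E
```

```text
t: 2.53
eef_pos: [0.4319, -0.1605, 0.2016]
tool_rot: [0.696, -0.696, 0.124, -0.124]
contact_force: [0.1, 0.3, 0.8]
gripper_width: 0.999
2.5333 [ 0.43187067 -0.16054848  0.20161899] [-0.18  0.16  0.45  2.11 -0.09  0.89  1.54]
```

View pics/w2.png

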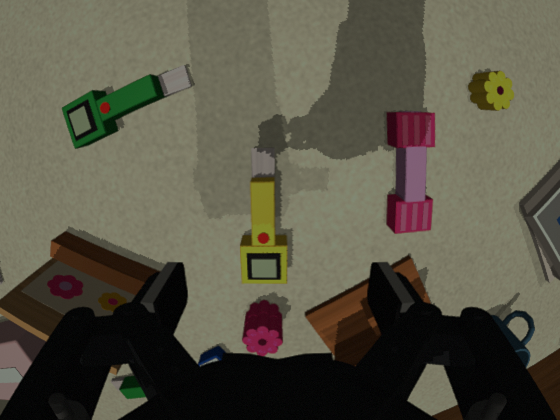

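```bash
python3 - <<'E'
from h import *
c=pickle.load(open("w2.pkl","rb")); P,ok=cloud(c,True)
print("z tops",np.median(P[205:215,258:268,2]),np.median(P[165:180,405:420,2]))
hsv=cv2.cvtColor(c["img"],cv2.COLOR_RGB2HSV)
def run(name,O,ang,hue):
    a=np.radians(ang);ex=np.array([np.cos(a),np.sin(a),0]);ey=np.array([-np.sin(a),np.cos(a),0])
    im=rect(c,np.array(O),ex,ey,.1,.06,.0004); cv2.imwrite(f"pics/r2_{name}.png",im[...,::-1])
    # cloud in this frame, high pts
    m=ok&(P[...,2]>.030)&(P[...,2]<.038); p=P[m]-O; u=p@ex;v=p@ey; k=(abs(u)<.1)&(abs(v)<.06)
    print(name,k.sum(),cv2.minAreaRect(np.float32(np.c_[u[k],v[k]]*1000)))
    for lo in np.arange(-.08,.1,.01):
        s=k&(u>=lo)&(u<lo+.01); 
        if s.sum()>20: print("  %.0f: y %.1f %.1f"%(lo*1000,np.percentile(v[s],1)*1000,np.percentile(v[s],99)*1000))
run("meter",[.4525,-.1855,.034],-20.6,None)
run("weight",[.466,-.022,.034],-17,None)
E
python3 - <<'E'
import cv2,numpy as np
a=cv2.imread('pics/r2_meter.png');b=cv2.imread('pics/r2_weight.png')
cv2.imwrite('pics/r2.png',np.hstack([a,b]))
E
```

```text
z tops 0.03432261621949127 0.03435790338846258
meter 3336 ((22.437774658203125, 1.9315128326416016), (114.35350036621094, 49.43429946899414), 0.981496274471283)
  -40: y -9.6 14.0
  -30: y -8.7 14.0
  -20: y -8.8 14.1
  -10: y -9.1 14.1
  -0: y -8.1 14.2
  10: y -8.3 14.2
  20: y -8.5 14.3
  30: y -21.3 26.8
  40: y -21.7 27.0
  50: y -20.9 27.2
  60: y -21.3 27.3
  70: y -21.6 27.5
weight 3759 ((0.350341796875, 2.274932861328125), (128.49566650390625, 45.25481414794922), 0.9929410219192505)
  -70: y -21.1 22.4
  -60: y -20.7 22.5
  -50: y -20.6 22.4
  -40: y -20.3 22.6
  -30: y -19.9 21.0
  -20: y -10.2 14.0
  -10: y -9.8 13.2
  -0: y -10.1 13.8
  10: y -9.9 14.2
  20: y -18.6 24.0
  30: y -19.4 24.1
  40: y -19.0 24.7
  50: y -18.9 24.8
  60: y -18.9 24.1
```

View pics/r2.png

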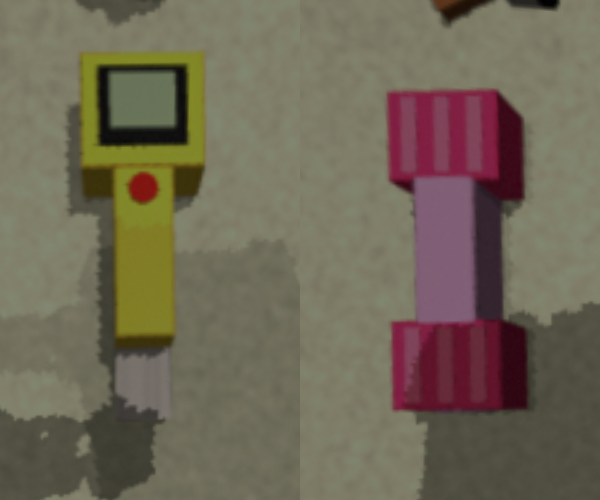

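Run:
```python
from h import *; from station import *
o=get_obs(); print(o["t"],o["eef_pos"],np.abs(o["joint_vel"]).max()); M=toolM(o); print(M.round(3), np.degrees(np.arctan2(M[1,2],M[0,2])))
go(o,[.4523,-.1829,.10],70.2)
go(o,[.4523,-.1829,.013],70.2)
```

```text
2.5833 [ 0.43211629 -0.16008868  0.20159591] 0.011846229355121881
[[ 0.939  0.001  0.344]
 [-0.344  0.001  0.939]
 [ 0.    -1.     0.001]] 69.89688451447189
shift [ 26.7 101.6 -14.6]
 turn -0.005
 turn 3.136
shift [ 26.7 188.6 -14.7]
 turn -0.005
 turn 3.136
```

```bash
python3 -m jog '[[[27,102,-15],-0.005],[[27,102,-15],-0.005],[[27,102,-15],-0.005],[[27,102,-15],-0.005],[[27,102,-15],-0.005]]' 85
python3 - <<'E'
from h import *; from station import *
o=get_obs(); print(o["t"],o["eef_pos"],np.abs(o["joint_vel"]).max()); M=toolM(o); print(np.degrees(np.arctan2(M[1,2],M[0,2])))
go(o,[.4523,-.1829,.013],70.2)
E
```

```text
t: 3.0
eef_pos: [0.4513, -0.1838, 0.0988]
tool_rot: [0.697, -0.696, 0.123, -0.121]
contact_force: [0.4, -1.1, -0.7]
gripper_width: 0.995
3.0 [ 0.45131829 -0.18383286  0.09878804] 0.05585824272408389
70.14021314512344
shift [ 0.8 85.8  1.2]
 turn -0.001
 turn 3.141
```

```bash
python3 -m jog '[[[1,40,1],0],[[1,70,1],0],[[1,86,1],0],[[1,86,1],0],[[1,86,1],0]]' ; python3 -m jog '[[[0,0,0],0],[[0,0,0],0],[[0,0,0],0],[[0,0,0],0],[[0,0,0],0],[[0,0,0],0]]' 10 25;  python3 - <<'E'
from h import *; from station import *
o=get_obs(); print(o["t"],o["eef_pos"],np.abs(o["joint_vel"]).max(),o["gripper_width"]*85.4)
E
```

```text
t: 3.42
eef_pos: [0.4536, -0.1841, 0.0146]
tool_rot: [0.697, -0.696, 0.122, -0.123]
contact_force: [-0.3, -0.2, 0.4]
gripper_width: 0.998
t: 3.92
eef_pos: [0.4531, -0.1848, 0.014]
tool_rot: [0.696, -0.696, 0.122, -0.123]
contact_force: [-1.3, 0.8, 7.2]
gripper_width: 0.278
3.9167 [ 0.45309134 -0.18482862  0.01400019] 0.0036473844894176757 23.69985876070128
```

```bash
python3 -m jog '[[[0,-40,0],0],[[0,-80,0],0],[[0,-120,0],0],[[0,-160,0],0],[[0,-180,0],0],[[0,-180,0],0],[[0,-180,0],0]]' ;  python3 - <<'E'
from h import *; from station import *
o=get_obs(); print(o["t"],o["eef_pos"],o["gripper_width"]*85.4); snap("wrist","w3")
o=get_obs(); from fr import *
O=np.array([.614,.253,.07929])
ms=O-.0078*ex+.0342*ey; ws=O+.003*ex-.0476*ey; print("slots",ms,ws)
web=(ms+ws)/2
go(o,web+[0,0,.10],110.09)
E
```

```text
t: 4.5
eef_pos: [0.4531, -0.1847, 0.1941]
tool_rot: [0.697, -0.696, 0.122, -0.123]
contact_force: [-0.6, 0.3, -1.8]
gripper_width: 0.27
4.5 [ 0.45305758 -0.18467724  0.19410677] 23.07351632997975
slots [0.59561337 0.28269083 0.07599358] [0.63290389 0.2092302  0.08055785]
shift [  5.5  14.7 459.8]
 turn -0.699
 turn 2.442
```

View pics/w3.png

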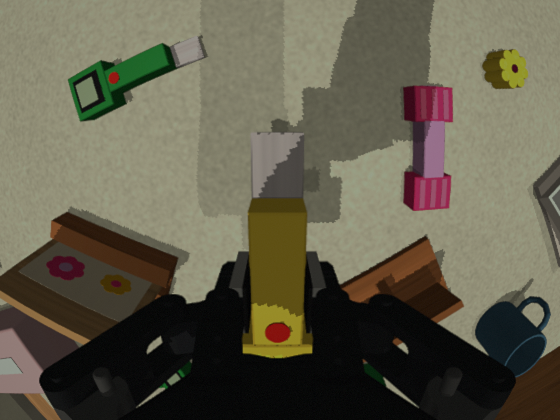

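```bash
cat > held.py <<'E'
from h import *; from station import *
import sys
# stem profile of held item in tool frame: tool x, up=-tool y, z
def held(c,o,zc=.009,x0=-.09,x1=.03,u0=-.03,u1=.08):
    P,ok=cloud(c,True); M=toolM(o); T=(P-o["eef_pos"])@M; x=T[...,0];u=-T[...,1];z=T[...,2]
    m=ok&(abs(z)<zc)&(x>x0)&(x<x1)&(u>u0)&(u<u1); return x[m]*1000,u[m]*1000,z[m]*1000,np.argwhere(m)
if __name__=="__main__":
    c=pickle.load(open(sys.argv[1]+".pkl","rb")); o=get_obs()
    x,u,z,_=held(c,o)
    for lo in range(-90,30,4):
        k=(x>=lo)&(x<lo+4)
        if k.sum()>5: print(lo+2,k.sum(),np.percentile(u[k],[5,50,95]).round(1),z[k].min().round(1),z[k].max().round(1))
E
python3 held.py w3
```

```text
-64 158 [-3.4 -1.1  0.3] -8.6 8.9
-60 356 [-1.3 -0.4  0.8] -8.7 8.8
-56 358 [-1.5 -0.4  0.7] -8.7 8.8
-52 350 [-1.3 -0.2  0.8] -8.7 8.8
-48 341 [-1.4 -0.4  0.6] -8.9 8.8
-44 346 [-1.3 -0.4  0.7] -8.9 8.9
-40 347 [-1.4 -0.4  0.6] -8.9 9.0
-36 358 [-1.4 -0.4 14.9] -9.0 9.0
-32 1010 [ 0.2 18.3 22.3] -9.0 9.0
-28 419 [20.7 21.7 22.6] -9.0 8.8
-24 406 [20.7 21.7 22.7] -9.0 8.9
-20 381 [20.7 21.7 22.7] -8.9 9.0
-16 379 [20.8 21.7 22.6] -8.9 9.0
-12 432 [20.8 21.9 79.8] -9.0 8.7
-8 873 [21.  75.6 79.5] -9.0 9.0
-4 337 [20.9 21.7 22.7] -8.9 8.9
0 328 [20.9 21.8 22.5] -9.0 9.0
4 301 [20.9 21.8 22.6] -8.9 8.6
8 297 [21.  21.7 22.7] -8.8 8.8
12 277 [20.9 21.8 22.7] -8.9 8.9
16 288 [20.8 21.8 22.7] -9.0 9.0
20 283 [21.  22.1 23.4] -9.0 9.0
24 252 [21.2 22.5 23.5] -8.8 8.8
28 230 [21.3 22.4 23.6] -8.9 8.8
```

```bash
cat >> fr.py <<'E'
O=np.array([.614,.253,.07929]); up=np.array([0,0,1.]); hx=np.array([np.cos(az),np.sin(az),0])
ms=O-.0078*ex+.0342*ey; ws=O+.003*ex-.0476*ey
E
python3 - <<'E'
from fr import *; from station import *
o=get_obs()
fl=O-.008*ey+.024*ez-.0115*up+.0007*hx; print(fl)
go(o,fl+.08*up,110.09)
E
```

```text
[0.60787968 0.24224319 0.08954139]
shift [  0.8  23.4 454.2]
 turn -0.699
 turn 2.442
```

```bash
python3 -m jog '[[[1,0,454],-0.7],[[1,0,454],-0.7],[[1,0,454],-0.7],[[1,0,454],-0.7],[[1,0,454],-0.7],[[1,0,454],-0.7],[[1,0,454],-0.7],[[1,0,454],-0.7],[[1,0,454],-0.7],[[1,0,454],-0.7],[[1,0,454],-0.7],[[1,0,454],-0.7],[[1,23,454],-0.7],[[1,23,454],-0.7],[[1,23,454],-0.7]]' ;  python3 - <<'E'
from fr import *; from station import *
o=get_obs(); print(o["t"],o["eef_pos"],o["gripper_width"]*85.4,np.abs(o["joint_vel"]).max()); M=toolM(o); print(np.degrees(np.arctan2(M[1,2],M[0,2])))
fl=O-.008*ey+.024*ez-.0115*up+.0007*hx
go(o,fl,110.09)
E
```

```text
t: 5.8
eef_pos: [0.6066, 0.24, 0.1669]
tool_rot: [-0.695, 0.697, 0.121, -0.126]
contact_force: [0.4, -0.7, -1.5]
gripper_width: 0.273
5.8 [0.60659188 0.24001866 0.16693392] 23.275016354017602 0.0359119510535962
110.09341737074429
shift [ 2.5 77.4  1.7]
 turn 0.0
 turn -3.142
```

```bash
python3 -m jog '[[[2,30,2],0],[[2,45,2],0],[[2,52,2],0],[[2,58,2],0],[[2,64,2],0],[[2,70,2],0],[[2,74,2],0],[[2,77,2],0],[[2,78,2],0],[[2,78,2],0]]' ;  python3 - <<'E'
from fr import *; from station import *
o=get_obs(); print(o["t"],o["eef_pos"],o["gripper_width"]*85.4,np.abs(o["joint_vel"]).max()); 
snap("wrist","w4")
E
python3 held.py w4
```

```text
t: 6.63
eef_pos: [0.6093, 0.243, 0.0926]
tool_rot: [-0.696, 0.696, 0.123, -0.124]
contact_force: [-4.0, -1.4, 0.8]
gripper_width: 0.273
6.6333 [0.60929759 0.24304593 0.09259315] 23.321141567741172 0.009969669000248954
-52 269 [-27.  -25.5 -24. ] -9.0 8.7
-48 280 [-25.  -23.7 -22.4] -9.0 8.7
-44 283 [-23.2 -21.8 -20.4] -8.9 8.6
-40 301 [-21.4 -20.1 -18.7] -8.9 9.0
-36 481 [-19.6 -17.5   7. ] -8.9 9.0
-32 712 [-17.6   6.6   8.9] -8.9 9.0
-28 422 [ 7.7  9.3 10.7] -8.9 9.0
-24 417 [ 9.7 11.2 12.6] -8.8 9.0
-20 414 [11.6 13.  14.4] -8.8 9.0
-16 413 [13.5 14.8 16.1] -8.8 9.0
-12 986 [15.3 75.7 79.8] -9.0 9.0
-8 688 [17.1 19.2 76.7] -9.0 9.0
-4 419 [18.7 20.1 21.5] -8.8 9.0
0 407 [20.5 21.9 23.4] -8.8 9.0
4 416 [22.1 23.7 25.1] -8.8 9.0
8 395 [24.1 25.5 27. ] -8.8 9.0
12 424 [25.8 27.4 29.4] -8.9 8.7
16 387 [27.9 29.8 31.5] -8.9 8.7
20 384 [29.7 31.4 33. ] -8.9 8.7
24 315 [31.3 32.6 33.9] -9.0 8.8
28 187 [32.1 33.5 34.7] -8.6 8.9
```

View pics/w4.png

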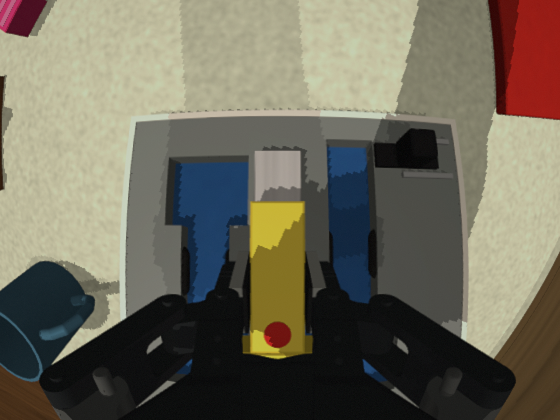

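```bash
cat > edge.py <<'E'
from held import *
# rectify image on stem top plane, in frame of slope angle, report along-slope intensity/yellow edge
def edge(f,o,ang,d):
    """plane at normal distance d(mm) from TCP, slope ang deg; image: up=+slope"""
    c=pickle.load(open(f+".pkl","rb")); M=toolM(o); a=np.radians(ang)
    hx=M[:,0]; upv=-M[:,1]
    e=np.cos(a)*hx+np.sin(a)*upv; n=-np.sin(a)*hx+np.cos(a)*upv; y=-M[:,2]*-1
    im=rect(c,o["eef_pos"]+n*d/1000,e,y,.09,.04,.0002); return im
E
python3 - <<'E'
from edge import *
o=get_obs(); im4=edge("w4",o,24.8,19.8)
o3=dict(o); o3["eef_pos"]=np.array([.45306,-.18468,.19411]); q=np.array([.697,-.696,.122,-.123]); o3["tool_rot"]=q/np.linalg.norm(q); im3=edge("w3",o3,0,21.7)
for im in (im3,im4):
    h=cv2.cvtColor(im,cv2.COLOR_RGB2HSV)[:,170:230]; s=np.median(h[...,1],1).astype(int)
    e=np.where((s[1:]<110)&(s[:-1]>=110))[0]; print("stem back edge s=",90-e*.2)
cv2.imwrite("pics/e.png",np.hstack([im3,im4])[300:900,:,::-1])
E
```

```text
stem back edge s= [ 41.4 -41.2]
stem back edge s= [-30.]
```

View pics/e.png

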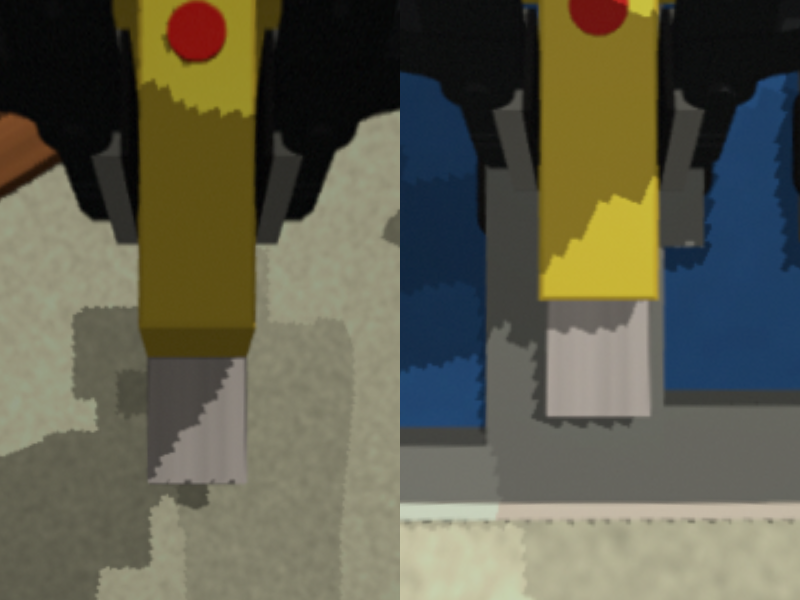

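Run:
```python
from fr import *
c=pickle.load(open("w4.pkl","rb"))
im=rect(c,O,ex,ey,.12,.13,.0004)
cv2.imwrite("pics/rect4.png",im[...,::-1])
```

```text
(no output)
```

View pics/rect4.png

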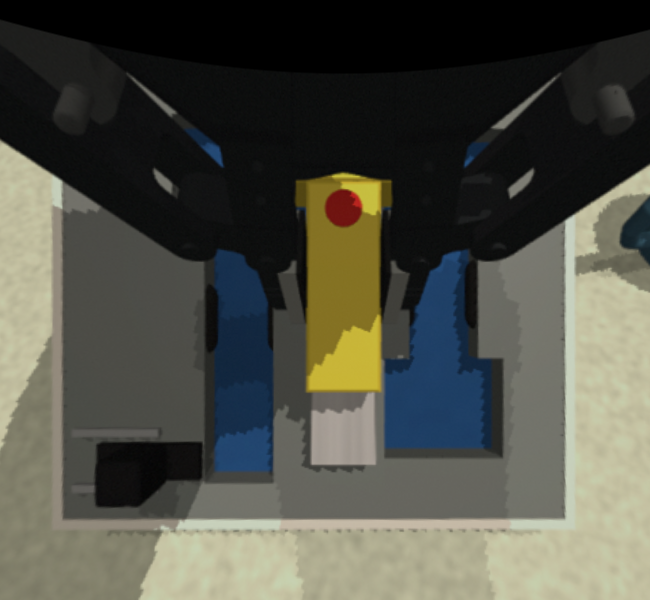

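Run:
```python
from fr import *; from station import *
o=get_obs(); off=.0028*hx+.0044*up
print(o["eef_pos"])
for dn in (15,0,-10): print(dn); go(o,ms+(.017+dn/1000)*ez-off,110.09)
```

```text
[0.60967595 0.24330313 0.09274624]
15
shift [-16.   -7.8  41.8]
 turn -0.0
 turn 3.141
0
shift [-9.7  5.7 41.8]
 turn -0.0
 turn 3.141
-10
shift [-5.4 14.8 41.8]
 turn -0.0
 turn 3.141
```

```bash
python3 -m jog '[[[-10,-20,0],0],[[-16,-20,10],0],[[-16,-20,42],0],[[-16,-14,42],0],[[-16,-8,42],0],[[-16,-8,42],0],[[-16,-8,42],0]]' ;  python3 - <<'E'
from fr import *; from station import *
o=get_obs(); print(o["t"],o["eef_pos"],o["gripper_width"]*85.4,np.abs(o["joint_vel"]).max()); 
snap("wrist","w5")
o=get_obs(); off=.0028*hx+.0044*up
for dn in (3,0,-10): print(dn); go(o,ms+(.017+dn/1000)*ez-off,110.09)
c=pickle.load(open("w5.pkl","rb"))
im=rect(c,O,ex,ey,.12,.13,.0004)
cv2.imwrite("pics/rect5.png",im[...,::-1])
E
```

```text
t: 7.27
eef_pos: [0.5805, 0.2773, 0.0997]
tool_rot: [-0.696, 0.697, 0.123, -0.123]
contact_force: [-0.1, -0.2, -1.5]
gripper_width: 0.271
7.2667 [0.58049712 0.27729415 0.09965996] 23.159809452219104 0.010269709329424673
3
shift [ 4.5 10.3  0.2]
 turn -0.001
 turn 3.141
0
shift [ 5.8 13.   0.2]
 turn -0.001
 turn 3.141
-10
shift [10.  22.1  0.2]
 turn -0.001
 turn 3.141
```

View pics/rect5.png

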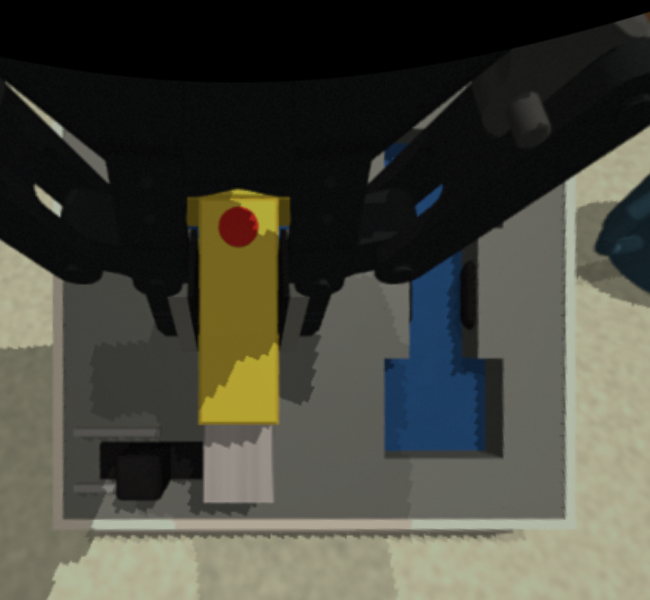

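```bash
python3 -m jog '[[[5,10,0],0],[[6,13,0],0],[[6,14,0],0],[[7,16,0],0],[[8,17,0],0],[[9,19,0],0],[[9,19,0],0],[[9,19,0],0]]' ;  python3 - <<'E'
from fr import *; from station import *
o=get_obs(); print(o["t"],o["eef_pos"],o["gripper_width"]*85.4,np.abs(o["joint_vel"]).max()); 
snap("wrist","w6")
off=.0028*hx+.0044*up
d=o["eef_pos"]+off-ms; print("point in slot frame if no slip",d@ex*1e3,d@ey*1e3,d@ez*1e3)
from edge import edge
c=pickle.load(open("w6.pkl","rb")); P,ok=cloud(c,True); T=P-ms; a,b,n=T@ex*1e3,T@ey*1e3,T@ez*1e3
for lo,hi in [(-62,-40),(-30,-15),(-5,10),(10,25)]:
    m=ok&(a>lo)&(a<hi)&(abs(b)<8)&(n>-20)&(n<45); print(lo,hi,np.percentile(n[m],[10,50,90]).round(1))
im=rect(c,O,ex,ey,.12,.13,.0004); cv2.imwrite("pics/rect6.png",im[...,::-1])
E
```

```text
t: 7.98
eef_pos: [0.5892, 0.2805, 0.0814]
tool_rot: [-0.696, 0.696, 0.123, -0.123]
contact_force: [1.1, -2.2, 0.1]
gripper_width: 0.275
7.9833 [0.58921804 0.28054185 0.08143227] 23.46498045073273 0.0018657615646823615
point in slot frame if no slip 0.5831936816908102 0.17854466160506854 10.583845166651209
-62 -40 [5.9 6.6 7.4]
-30 -15 [27.3 28.1 28.9]
-5 10 [26.8 27.6 28.4]
10 25 [26.6 27.5 28.5]
```

View pics/rect6.png

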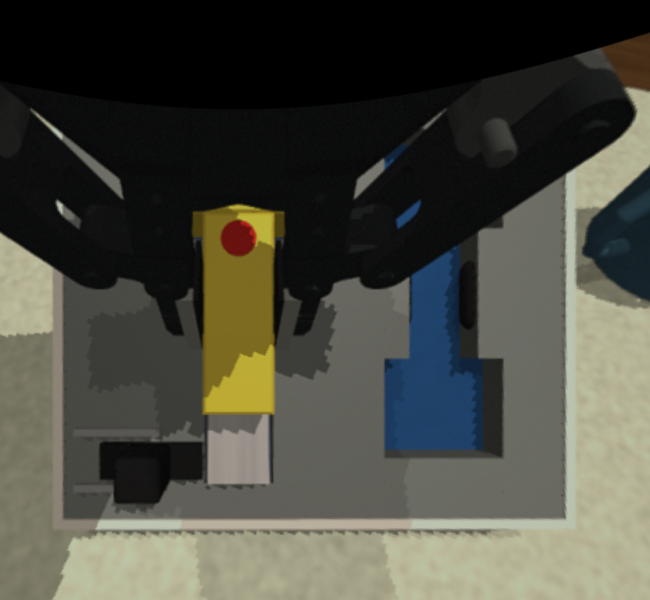

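```bash
python3 -m jog '[[[0,0,0],0],[[0,0,0],0],[[0,-10,0],0],[[0,-30,0],0],[[0,-45,0],0],[[0,-45,0],0]]' 45; python3 -m jog '[[[-14,0,0],0],[[-14,0,0],0],[[-14,0,0],0],[[-14,0,0],0],[[-14,0,0],0]]' 0 40
python3 - <<'E'
from fr import *; from station import *
o=get_obs(); print(o["t"],o["eef_pos"],o["gripper_width"]*85.4,np.abs(o["joint_vel"]).max()); 
snap("wrist","w7"); o=get_obs()
c=pickle.load(open("w7.pkl","rb")); P,ok=cloud(c,True); T=P-ms; a,b,n=T@ex*1e3,T@ey*1e3,T@ez*1e3
for lo,hi in [(-62,-40),(-30,-15),(-5,10),(10,25),(40,75)]:
    m=ok&(a>lo)&(a<hi)&(abs(b)<8)&(n>-20)&(n<45); print(lo,hi,m.sum(),np.percentile(n[m],[10,50,90]).round(1) if m.any() else 0)
for nn in (30,23,17): print(nn); go(o,ms+.002*ex+nn/1000*ez-.011*hx,110.09)
E
```

```text
t: 8.53
eef_pos: [0.5911, 0.2826, 0.1305]
tool_rot: [0.697, -0.695, -0.126, 0.121]
contact_force: [0.7, 1.1, 0.6]
gripper_width: 0.527
t: 8.95
eef_pos: [0.5761, 0.2765, 0.1261]
tool_rot: [0.696, -0.696, -0.124, 0.124]
contact_force: [-0.3, -0.3, -0.1]
gripper_width: -0.002
8.95 [0.57610636 0.27652803 0.12607827] -0.1903150875848792 0.002373707382801726
-62 -40 786 [3.7 4.5 5.4]
-30 -15 696 [26.5 27.3 28.1]
-5 10 22 [27.  28.  28.9]
10 25 0 0
40 75 241 [29.1 30.1 31.1]
30
shift [-1.4 22.  -0.9]
 turn 0.001
 turn -3.141
23
shift [ 1.5 28.4 -0.9]
 turn 0.001
 turn -3.141
17
shift [ 4.1 33.8 -0.9]
 turn 0.001
 turn -3.141
```

View pics/w7.png

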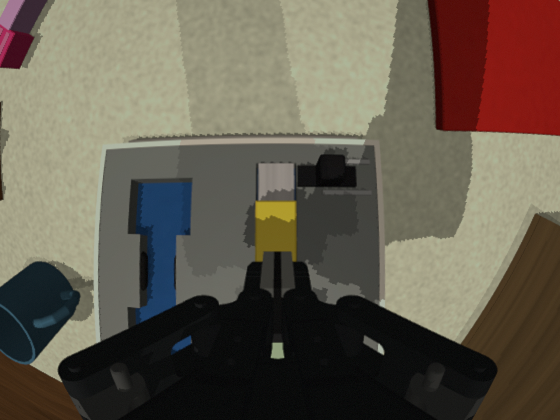

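```bash
python3 -m jog '[[[4,18,-1],0],[[5,22,-1],0],[[6,24,-1],0],[[7,26,-1],0],[[8,28,-1],0],[[8,29,-1],0],[[8,29,-1],0]]'; python3 -m jog '[[[1,2,0],0],[[1,2,0],0]]'
python3 - <<'E'
from fr import *; from station import *
o=get_obs(); print(o["t"],o["eef_pos"],np.abs(o["joint_vel"]).max()); 
d=o["eef_pos"]+.011*hx-ms; print(d@ex*1e3,d@ey*1e3,d@ez*1e3, o["contact_force"]@ez)
E
```

```text
t: 9.58
eef_pos: [0.584, 0.2782, 0.0982]
tool_rot: [0.696, -0.696, -0.124, 0.123]
contact_force: [-2.4, -1.0, 6.2]
gripper_width: 0.002
t: 9.75
eef_pos: [0.5842, 0.2782, 0.0958]
tool_rot: [-0.696, 0.696, 0.123, -0.124]
contact_force: [-2.5, -1.2, 5.4]
gripper_width: -0.003
9.75 [0.5842152  0.27822948 0.09581177] 0.0016808110661230215
7.254333784041066 -0.2746754463067558 18.48420018925776 6.070212600028401
```

```bash
python3 -m jog '[[[1,2,0],0],[[1,3,0],0],[[1,3,0],0]]'; python3 -m jog '[[[1,2,0],0],[[1,3,0],0],[[1,3,0],0]]'
python3 - <<'E'
from fr import *; from station import *
o=get_obs(); 
d=o["eef_pos"]+.011*hx-ms; print(d@ex*1e3,d@ey*1e3,d@ez*1e3, o["contact_force"]@ez)
snap("wrist","w8")
c=pickle.load(open("w8.pkl","rb")); P,ok=cloud(c,True); T=P-ms; a,b,n=T@ex*1e3,T@ey*1e3,T@ez*1e3
for lo,hi in [(-62,-40),(-30,-15),(-5,10),(10,25),(40,75)]:
    m=ok&(a>lo)&(a<hi)&(abs(b)<8)&(n>-20)&(n<45); print(lo,hi,m.sum(),np.percentile(n[m],[10,50,90]).round(1) if m.any() else 0)
E
```

```text
t: 10.0
eef_pos: [0.5844, 0.2783, 0.0953]
tool_rot: [0.696, -0.696, -0.122, 0.124]
contact_force: [-12.9, -6.0, 26.2]
gripper_width: 0.0
t: 10.25
eef_pos: [0.5846, 0.2784, 0.0949]
tool_rot: [0.696, -0.696, -0.122, 0.125]
contact_force: [-22.9, -9.8, 48.0]
gripper_width: -0.002
7.254971558706963 -0.2677567672895278 17.51426161680447 53.983842976137694
-62 -40 1006 [-2.8 -2.  -1.2]
-30 -15 937 [19.2 20.  20.8]
-5 10 199 [36.1 42.7 44.5]
10 25 0 0
40 75 113 [19.5 20.3 21.4]
```

```bash
python3 -m jog '[[[0,-40,0],0],[[0,-80,0],0],[[0,-100,0],0]]' 75
python3 - <<'E'
from fr import *; from station import *
o=get_obs(); print(o["eef_pos"])
go(o,[.4662,-.0200,.10],73.9)
E
```

```text
t: 10.55
eef_pos: [0.5882, 0.2798, 0.1943]
tool_rot: [0.697, -0.696, -0.125, 0.122]
contact_force: [1.0, -0.3, 0.9]
gripper_width: 0.423
[0.58820097 0.27978634 0.19427117]
shift [-218.1   92.9 -239.7]
 turn 0.632
 turn -2.51
```

```bash
python3 -m jog '[[[-218,20,-240],0.632],[[-218,20,-240],0.632],[[-218,20,-240],0.632],[[-218,20,-240],0.632],[[-218,20,-240],0.632],[[-218,20,-240],0.632],[[-218,60,-240],0.632],[[-218,93,-240],0.632],[[-218,93,-240],0.632],[[-218,93,-240],0.632],[[-218,93,-240],0.632]]'
python3 - <<'E'
from fr import *; from station import *
o=get_obs(); print(o["t"],o["eef_pos"],np.abs(o["joint_vel"]).max());snap("wrist","w9")
o=get_obs()
go(o,[.4662,-.0200,.013],73.9)
E
```

```text
t: 11.47
eef_pos: [0.4635, -0.0219, 0.0958]
tool_rot: [-0.7, 0.7, -0.101, 0.099]
contact_force: [0.9, -0.3, 0.3]
gripper_width: 0.876
11.4667 [ 0.46350553 -0.02187223  0.09580699] 0.05115712355693619
shift [ 0.9 83.7  1.1]
 turn -0.0
 turn 3.141
```

View pics/w9.png

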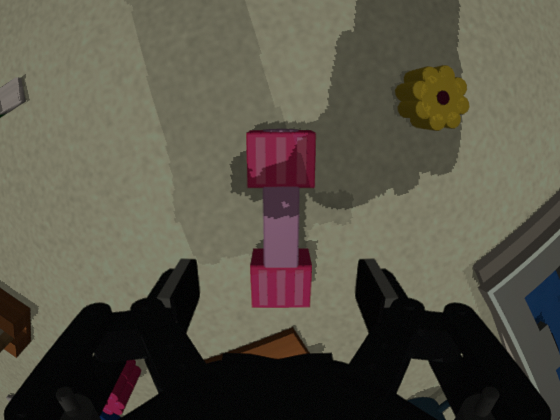

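Weight centred (282, 215) between the jaws, bar aligned. Descend and grip.

```bash
python3 -m jog '[[[1,40,1],0],[[1,70,1],0],[[1,84,1],0],[[1,84,1],0],[[1,84,1],0]]' ; python3 -m jog '[[[0,0,0],0],[[0,0,0],0],[[0,0,0],0],[[0,0,0],0],[[0,0,0],0],[[0,0,0],0]]' 10 30; python3 -m jog '[[[0,-40,0],0],[[0,-80,0],0],[[0,-120,0],0],[[0,-160,0],0],[[0,-170,0],0],[[0,-170,0],0]]';  python3 - <<'E'
from fr import *; from station import *
from edge import edge
o=get_obs(); print(o["t"],o["eef_pos"],np.abs(o["joint_vel"]).max(),o["gripper_width"]*85.4); snap("wrist","w10")
im=edge("w10",o,0,21.7); cv2.imwrite("pics/e10.png",im[300:900,:,::-1])
E
python3 held.py w10
```

```text
t: 11.93
eef_pos: [0.4668, -0.0193, 0.0129]
tool_rot: [0.7, -0.7, 0.098, -0.099]
contact_force: [-0.2, -0.3, -0.2]
gripper_width: 0.878
t: 12.43
eef_pos: [0.4663, -0.0202, 0.0133]
tool_rot: [0.7, -0.7, 0.098, -0.099]
contact_force: [-1.2, 1.2, 7.7]
gripper_width: 0.274
t: 12.93
eef_pos: [0.4675, -0.0203, 0.1852]
tool_rot: [0.701, -0.699, 0.097, -0.101]
contact_force: [0.3, 0.1, -2.3]
gripper_width: 0.277
12.9333 [ 0.46748216 -0.02026241  0.18522802] 0.07009795447420289 23.650375239400226
-64 310 [-3.1 16.1 20.9] -9.0 9.0
-60 522 [21.8 23.2 24.4] -8.8 9.0
-56 507 [22.5 23.5 24.5] -8.8 9.0
-52 478 [22.3 23.4 24.5] -8.9 9.0
-48 483 [22.4 23.5 24.5] -9.0 9.0
-44 473 [22.4 23.4 24.5] -9.0 8.8
-40 451 [22.4 23.4 24.5] -9.0 8.9
-36 457 [22.5 23.5 24.5] -8.9 8.9
-32 445 [22.5 23.5 24.5] -8.9 9.0
-28 404 [22.4 23.4 24.3] -9.0 9.0
-24 404 [22.4 23.4 24.5] -8.7 8.8
-20 390 [22.4 23.4 24.4] -8.9 8.8
-16 390 [22.6 23.5 24.4] -8.9 8.9
-12 368 [22.6 23.4 24.4] -9.0 8.9
-8 815 [22.8 76.3 79.6] -9.0 9.0
-4 335 [22.5 23.4 24.5] -8.9 8.8
0 332 [22.5 23.5 24.3] -9.0 8.9
4 305 [22.6 23.5 24.4] -8.7 9.0
8 291 [22.5 23.4 24.3] -8.8 9.0
12 295 [22.6 23.4 24.5] -9.0 8.7
16 275 [22.5 23.4 24.3] -9.0 8.8
20 262 [22.5 23.5 24.2] -8.8 8.9
24 251 [22.7 23.5 24.4] -8.9 9.0
28 242 [22.7 23.5 24.4] -9.0 9.0
```

View pics/e10.png

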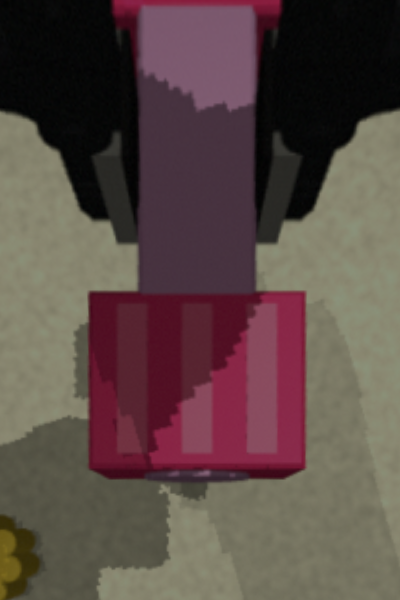

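Run:
```python
from fr import *; from station import *
o=get_obs()
fl=O+.000*ex-.083*ey+.0247*ez-.014*up; print(fl)
go(o,fl+.08*up,110.09)
```

```text
[0.63270663 0.17146456 0.0876758 ]
shift [107.3  15.9 230.3]
 turn -0.631
 turn 2.511
```

```bash
python3 -m jog '[[[107,0,230],-0.631],[[107,0,230],-0.631],[[107,0,230],-0.631],[[107,0,230],-0.631],[[107,0,230],-0.631],[[107,0,230],-0.631],[[107,0,230],-0.631],[[107,16,230],-0.631],[[107,16,230],-0.631],[[107,16,230],-0.631]]' ;  python3 - <<'E'
from fr import *; from station import *
o=get_obs(); print(o["t"],o["eef_pos"],o["gripper_width"]*85.4,np.abs(o["joint_vel"]).max()); M=toolM(o); print(np.degrees(np.arctan2(M[1,2],M[0,2])))
fl=O+.000*ex-.083*ey+.0247*ez-.014*up
go(o,fl,110.09)
E
```

```text
t: 13.82
eef_pos: [0.6296, 0.1697, 0.1625]
tool_rot: [-0.696, 0.697, 0.12, -0.126]
contact_force: [-0.5, -0.5, -2.4]
gripper_width: 0.27
13.8167 [0.6295949  0.1696568  0.16245982] 23.070239524921007 0.036737227781058354
110.02928403606347
shift [ 4.1 74.8  0.6]
 turn -0.001
 turn 3.141
```

```bash
python3 -m jog '[[[2,25,0],0],[[2,40,0],0],[[2,48,0],0],[[3,54,0],0],[[3,60,0],0],[[3,66,0],0],[[3,71,0],0],[[3,74,0],0],[[3,76,0],0],[[3,76,0],0]]' ;  python3 - <<'E'
from fr import *; from station import *
from edge import edge
o=get_obs(); print(o["t"],o["eef_pos"],o["gripper_width"]*85.4); snap("wrist","w11")
im=edge("w11",o,25,21.2); cv2.imwrite("pics/e11.png",im[300:900,:,::-1])
E
python3 held.py w11
```

```text
t: 14.65
eef_pos: [0.6321, 0.1702, 0.0899]
tool_rot: [-0.696, 0.697, 0.121, -0.125]
contact_force: [-7.2, -2.0, 2.2]
gripper_width: 0.275
14.65 [0.6320539  0.17020455 0.08990112] 23.458770252579637
-64 213 [-5.6 -4.3 -3. ] -9.0 8.9
-60 383 [-4.3 -2.8 -1.3] -9.0 9.0
-56 375 [-2.4 -0.9  0.4] -8.9 9.0
-52 391 [-0.5  0.7  2.2] -8.9 9.0
-48 391 [1.2 2.5 4.1] -8.8 8.9
-44 396 [3.  4.4 5.8] -8.8 8.8
-40 412 [4.7 6.  7.6] -8.8 8.8
-36 408 [6.6 7.8 9.1] -8.7 8.7
-32 413 [ 8.1  9.5 10.9] -9.0 9.0
-28 423 [10.  11.3 12.7] -9.0 9.0
-24 429 [11.7 13.1 14.4] -9.0 9.0
-20 426 [13.4 14.8 16.2] -9.0 9.0
-16 434 [15.1 16.6 18. ] -9.0 9.0
-12 1058 [17.4 75.5 79.7] -9.0 9.0
-8 654 [19.  20.7 75.8] -9.0 9.0
-4 438 [20.3 21.9 23.4] -9.0 9.0
0 420 [22.3 23.7 25.2] -9.0 9.0
4 427 [24.  25.5 26.9] -9.0 9.0
8 398 [26.  27.3 28.7] -9.0 9.0
12 400 [27.5 29.1 30.4] -9.0 9.0
16 399 [29.3 30.9 32.3] -9.0 8.8
20 385 [31.3 32.7 34.1] -9.0 8.8
24 363 [33.  34.4 35.9] -8.8 8.8
28 42 [33.5 35.3 36.1] -5.7 7.1
```

View pics/e11.png

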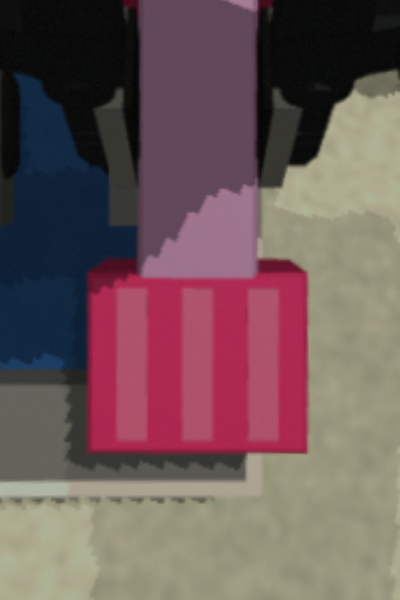

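Run:
```python
from fr import *; from station import *
o=get_obs(); off=.0013*hx+.0055*up
print(o["eef_pos"])
for dn in (12,0): print(dn); go(o,ws+(.017+dn/1000)*ez-off,110.09)
```

```text
[0.63258806 0.17040018 0.09018738]
12
shift [ -0.  -11.1  36.4]
 turn -0.002
 turn 3.14
0
shift [ 5.1 -0.3 36.4]
 turn -0.002
 turn 3.14
```

```bash
python3 -m jog '[[[0,-20,0],0],[[0,-20,20],0],[[0,-20,36],0],[[0,-14,36],0],[[0,-11,36],0],[[0,-11,36],0],[[0,-11,36],0]]' ;  python3 - <<'E'
from fr import *; from station import *
o=get_obs(); print(o["t"],o["eef_pos"],o["gripper_width"]*85.4,np.abs(o["joint_vel"]).max()); 
snap("wrist","w12"); o=get_obs(); off=.0013*hx+.0055*up
for dn in (3,0,-7): print(dn); go(o,ws+(.017+dn/1000)*ez-off,110.09)
c=pickle.load(open("w12.pkl","rb")); P,ok=cloud(c,True); T=P-ws; a,b,n=T@ex*1e3,T@ey*1e3,T@ez*1e3
for lo,hi in [(-62,-40),(-25,-15),(-5,10),(10,25)]:
    m=ok&(a>lo)&(a<hi)&(abs(b)<8)&(n>0)&(n<70); print(lo,hi,np.percentile(n[m],[10,50,90]).round(1))
m=ok&(abs(b)<18)&(n>40)&(n<52)&(a<0); print("tail end a",np.percentile(a[m],[.5,1,2]))
d=np.median(n[ok&(a>-62)&(a<-40)&(abs(b)<8)&(n>0)&(n<70)])
im=rect(c,ws+ez*d/1000,ex,ey,.09,.05,.0002); cv2.imwrite("pics/rect12.png",im[300:900,:,::-1])
im=rect(c,O,ex,ey,.12,.13,.0004); cv2.imwrite("pics/rect12b.png",im[...,::-1])
E
```

```text
t: 15.28
eef_pos: [0.6227, 0.204, 0.101]
tool_rot: [-0.696, 0.697, 0.122, -0.123]
contact_force: [0.2, 0.4, -2.7]
gripper_width: 0.272
15.2833 [0.62265615 0.20398658 0.10102459] 23.26978901574753 0.006901675976730398
3
shift [1.4 8.  1.4]
 turn -0.002
 turn 3.139
0
shift [ 2.7 10.8  1.4]
 turn -0.002
 turn 3.139
-7
shift [ 5.6 17.1  1.4]
 turn -0.002
 turn 3.139
-62 -40 [45.5 46.3 47.2]
-25 -15 [44.6 45.5 46.3]
-5 10 [44.1 45.  45.8]
10 25 [43.8 44.6 45.4]
tail end a [-61.41962057 -60.83792038 -60.21633111]
```

View pics/rect12.png

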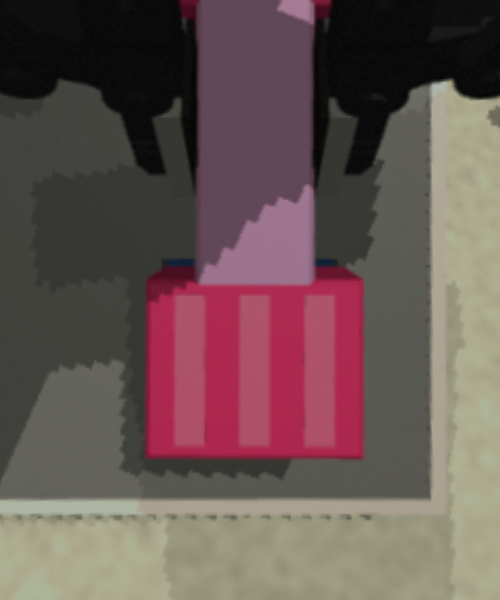

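View pics/rect12b.png

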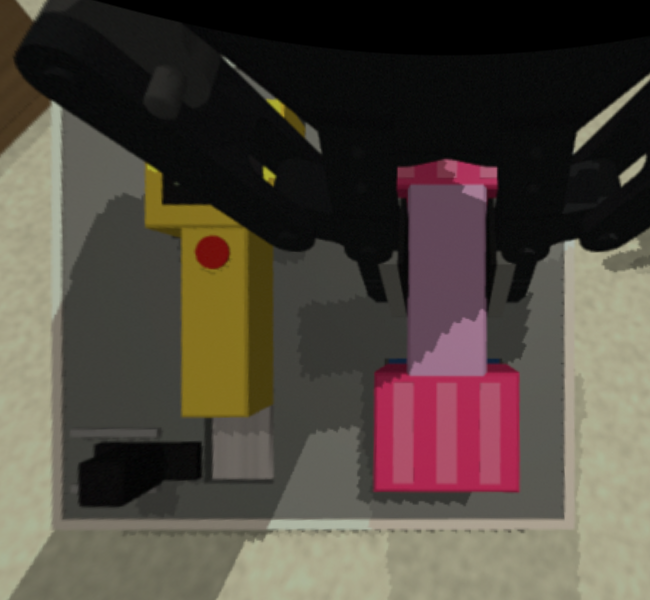

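```bash
python3 -m jog '[[[1,8,1],0],[[2,9,1],0],[[3,11,1],0],[[4,13,1],0],[[5,15,1],0],[[5,16,1],0],[[5,16,1],0],[[5,16,1],0]]' ;  python3 - <<'E'
from fr import *; from station import *
o=get_obs(); print(o["t"],o["eef_pos"],o["gripper_width"]*85.4,np.abs(o["joint_vel"]).max()); 
snap("wrist","w13")
c=pickle.load(open("w13.pkl","rb")); P,ok=cloud(c,True); T=P-ws; a,b,n=T@ex*1e3,T@ey*1e3,T@ez*1e3
for lo,hi in [(-62,-40),(-25,-15),(-5,10),(10,25)]:
    m=ok&(a>lo)&(a<hi)&(abs(b)<8)&(n>0)&(n<70); print(lo,hi,np.percentile(n[m],[10,50,90]).round(1))
im=rect(c,ws+ez*.028,ex,ey,.09,.05,.0002); cv2.imwrite("pics/rect13.png",im[300:900,:,::-1])
E
```

```text
t: 16.0
eef_pos: [0.6273, 0.2077, 0.0854]
tool_rot: [-0.696, 0.697, 0.123, -0.123]
contact_force: [0.1, -2.2, -2.1]
gripper_width: 0.272
16.0 [0.62734564 0.20769037 0.08542016] 23.19831966667001 0.001326769275086463
-62 -40 [28.9 29.7 30.5]
-25 -15 [28.2 28.9 29.8]
-5 10 [27.6 28.4 29.3]
10 25 [27.3 28.1 29. ]
```

View pics/rect13.png

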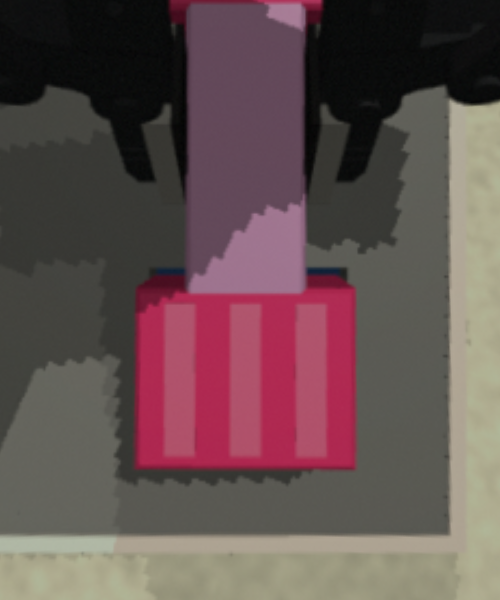

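```bash
python3 -m jog '[[[0,0,0],0],[[0,0,0],0],[[0,-10,0],0],[[0,-30,0],0],[[0,-45,0],0],[[0,-45,0],0]]' 45; python3 -m jog '[[[-14,0,0],0],[[-14,0,0],0],[[-14,0,0],0],[[-14,0,0],0],[[-14,0,0],0]]' 0 40
python3 - <<'E'
from fr import *; from station import *
o=get_obs(); print(o["t"],o["eef_pos"],o["gripper_width"]*85.4,np.abs(o["joint_vel"]).max()); 
snap("wrist","w14"); o=get_obs()
c=pickle.load(open("w14.pkl","rb")); P,ok=cloud(c,True); T=P-ws; a,b,n=T@ex*1e3,T@ey*1e3,T@ez*1e3
for lo,hi in [(-62,-40),(-25,-15),(-5,10),(10,25),(40,60)]:
    m=ok&(a>lo)&(a<hi)&(abs(b)<8)&(n>0)&(n<40); print(lo,hi,m.sum(),np.percentile(n[m],[10,50,90]).round(1) if m.any() else 0)
for nn in (30,23,18): print(nn); go(o,ws-.002*ex+nn/1000*ez-.011*hx,110.09)
E
```

```text
t: 16.55
eef_pos: [0.6293, 0.2094, 0.1347]
tool_rot: [0.697, -0.696, -0.125, 0.121]
contact_force: [0.2, 0.1, -0.2]
gripper_width: 0.526
t: 16.97
eef_pos: [0.6141, 0.2038, 0.1301]
tool_rot: [0.696, -0.696, -0.123, 0.123]
contact_force: [0.5, -0.8, 0.2]
gripper_width: -0.002
16.9667 [0.61408953 0.20378701 0.13007539] -0.17857513394526744 0.0013570556460913911
-62 -40 917 [21.5 22.9 24.1]
-25 -15 454 [25.2 26.1 27.1]
-5 10 36 [26.7 27.8 28.4]
10 25 0 0
40 60 242 [33.4 34.7 35.5]
30
shift [-5.9 23.2 -1.3]
 turn -0.0
 turn 3.141
23
shift [-3.  29.5 -1.3]
 turn -0.0
 turn 3.141
18
shift [-0.9 34.  -1.3]
 turn -0.0
 turn 3.141
```

```bash
python3 -m jog '[[[20,-6,-1],0],[[26,-4,-1],0],[[26,3,-1],0],[[27,6,-1],0],[[28,8,-1],0],[[29,10,-1],0],[[30,12,-1],0],[[31,14,-1],0],[[32,15,-1],0],[[32,15,-1],0]]'
python3 - <<'E'
from fr import *; from station import *
o=get_obs(); print(o["t"],np.abs(o["joint_vel"]).max()); 
d=o["eef_pos"]+.011*hx-ws; print(d@ex*1e3,d@ey*1e3,d@ez*1e3, o["contact_force"]@ez)
snap("wrist","w15")
c=pickle.load(open("w15.pkl","rb")); P,ok=cloud(c,True); T=P-ws; a,b,n=T@ex*1e3,T@ey*1e3,T@ez*1e3
for lo,hi in [(-62,-40),(-25,-15),(-5,10),(10,25)]:
    m=ok&(a>lo)&(a<hi)&(abs(b)<8)&(n>0)&(n<40); print(lo,hi,m.sum(),np.percentile(n[m],[10,50,90]).round(1) if m.any() else 0)
E
```

```text
t: 17.85
eef_pos: [0.6455, 0.2138, 0.1166]
tool_rot: [0.696, -0.696, -0.124, 0.122]
contact_force: [0.1, -0.2, 5.9]
gripper_width: -0.001
17.85 0.0051063734420145005
37.33467950878872 -0.07202771198707315 22.379673941721283 5.379980885063302
-62 -40 1210 [31.6 32.9 34.2]
-25 -15 619 [28.5 29.5 30.6]
-5 10 972 [26.1 27.2 28.4]
10 25 796 [24.9 26.1 37.4]
```

View pics/w15.png

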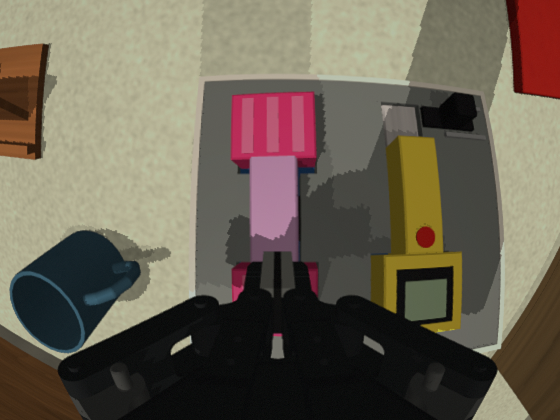

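```bash
python3 -m jog '[[[0,-20,0],0],[[-37,-10,0],0],[[-37,-6,0],0],[[-37,8,0],0],[[-36,11,0],0],[[-35,13,0],0],[[-34,15,0],0],[[-33,17,0],0],[[-32,19,0],0],[[-32,20,0],0]]'
python3 - <<'E'
from fr import *; from station import *
o=get_obs(); print(o["t"],np.abs(o["joint_vel"]).max()); 
d=o["eef_pos"]+.011*hx-ws; print(d@ex*1e3,d@ey*1e3,d@ez*1e3, o["contact_force"]@ez)
snap("wrist","w16")
c=pickle.load(open("w16.pkl","rb")); P,ok=cloud(c,True); T=P-ws; a,b,n=T@ex*1e3,T@ey*1e3,T@ez*1e3
for lo,hi in [(-62,-40),(-25,-15),(-5,10),(10,25),(40,60)]:
    m=ok&(a>lo)&(a<hi)&(abs(b)<8)&(n>0)&(n<40); print(lo,hi,m.sum(),np.percentile(n[m],[10,50,90]).round(1) if m.any() else 0)
E
```

```text
t: 18.73
eef_pos: [0.6114, 0.2038, 0.0954]
tool_rot: [0.697, -0.696, -0.121, 0.126]
contact_force: [-11.1, -0.4, 15.9]
gripper_width: 0.002
18.7333 0.005726457909656922
-3.736926795803615 2.2882630725469144 18.08247911301877 18.92184489595652
-62 -40 1316 [19.3 20.2 21. ]
-25 -15 583 [19.4 21.  38.1]
-5 10 0 0
10 25 59 [19.3 20.2 21. ]
40 60 0 0
```

```bash
python3 -m jog '[[[1,3,0],0],[[1,4,0],0],[[1,4,0],0]]'; python3 -m jog '[[[-30,-30,0],0],[[-60,-60,0],0],[[-80,-90,0],0],[[-80,-90,0],0],[[-80,-90,0],0]]'
python3 - <<'E'
from fr import *; from station import *
o=get_obs(); print(o["t"])
snap("wrist","w17")
c=pickle.load(open("w17.pkl","rb")); P,ok=cloud(c,True)
for nm,s,L in (("w",ws,[(-62,-40),(-25,-15),(-5,10),(10,25),(40,60)]),("m",ms,[(-62,-40),(-30,-15),(-5,10),(10,25),(40,75)])):
  T=P-s; a,b,n=T@ex*1e3,T@ey*1e3,T@ez*1e3
  for lo,hi in L:
    m=ok&(a>lo)&(a<hi)&(abs(b)<8)&(n>-10)&(n<40); print(nm,lo,hi,m.sum(),np.percentile(n[m],[10,50,90]).round(1) if m.any() else 0)
kn=ms-.056*ex+.036*ey
T=P-kn; a,b,n=T@ex*1e3,T@ey*1e3,T@ez*1e3
m=ok&(n>25)&(n<33)&(abs(a)<20)&(abs(b)<25); print("knob top",m.sum(),np.median(a[m]),np.median(b[m]),np.median(n[m]),a[m].min(),a[m].max(),b[m].min(),b[m].max())
E
```

```text
t: 19.03
eef_pos: [0.6116, 0.2039, 0.095]
tool_rot: [0.697, -0.695, -0.121, 0.126]
contact_force: [-24.2, -3.6, 37.6]
gripper_width: 0.003
t: 19.45
eef_pos: [0.5408, 0.1758, 0.1838]
tool_rot: [0.697, -0.696, -0.125, 0.122]
contact_force: [0.9, -0.3, -0.8]
gripper_width: -0.002
19.45
w -62 -40 190 [19.3 20.1 21.1]
w -25 -15 0 0
w -5 10 0 0
w 10 25 57 [19.  19.9 21. ]
w 40 60 15 [19.2 19.9 21.2]
m -62 -40 383 [-2.9 -2.  -1.1]
m -30 -15 295 [19.  20.  20.9]
m -5 10 142 [19.1 20.  20.7]
m 10 25 0 0
m 40 75 77 [19.8 20.5 21.3]
knob top 311 0.465634175076579 -2.406509558340648 28.743287912775916 -6.934514213071308 8.327820434560087 -10.02140681742903 6.220203063364732
```

View pics/w17.png

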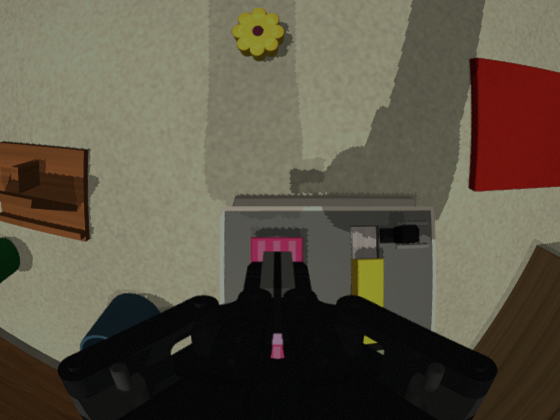

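Run:
```python
from fr import *; from station import *
o=get_obs(); print(o["eef_pos"])
K=ms-.056*ex+.034*ey
go(o,K-.003*ex+.038*ey+.06*up,110.09)
go(o,K-.003*ex+.038*ey+.014*ez,110.09)
```

```text
[0.54057329 0.17594117 0.18229043]
shift [ 34.7  71.4 153.3]
 turn -0.0
 turn 3.141
shift [ 28.7 118.7 153.3]
 turn -0.0
 turn 3.141
```

```bash
python3 -m jog '[[[0,0,40],0],[[0,0,80],0],[[29,20,120],0],[[29,50,153],0],[[29,80,153],0],[[29,110,153],0],[[29,118,153],0],[[29,118,153],0],[[29,118,153],0]]'
python3 - <<'E'
from fr import *; from station import *
o=get_obs(); print(o["t"],np.abs(o["joint_vel"]).max()); 
K=ms-.056*ex+.034*ey
d=o["eef_pos"]-K; print(d@ex*1e3,d@ey*1e3,d@ez*1e3)
snap("wrist","w18")
E
```

```text
t: 20.25
eef_pos: [0.5155, 0.3284, 0.0632]
tool_rot: [-0.696, 0.697, 0.123, -0.123]
contact_force: [0.8, -0.5, 0.9]
gripper_width: -0.0
20.25 0.04159074564502782
-3.387877900460267 36.4263868292897 13.580711023720843
```

View pics/w18.png

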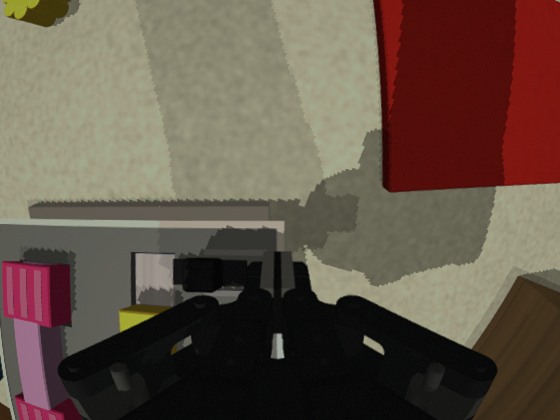

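```bash
python3 -m jog '[[[0,0,-10],0],[[0,0,-16],0],[[0,0,-22],0],[[0,0,-28],0],[[0,0,-34],0],[[0,0,-38],0],[[0,0,-38],0]]'; python3 -m jog '[[[0,0,-3],0],[[0,0,-5],0],[[0,0,-5],0]]'
python3 - <<'E'
from fr import *; from station import *
o=get_obs(); print(o["t"],np.abs(o["joint_vel"]).max(), o["contact_force"]@ey); 
d=o["eef_pos"]-ms; print(d@ex*1e3,d@ey*1e3,d@ez*1e3)
snap("wrist","w19")
E
```

```text
t: 20.88
eef_pos: [0.5283, 0.292, 0.0635]
tool_rot: [-0.696, 0.697, 0.123, -0.123]
contact_force: [0.8, 0.7, -0.3]
gripper_width: 0.002
t: 21.13
eef_pos: [0.5293, 0.2884, 0.0632]
tool_rot: [-0.696, 0.696, 0.123, -0.123]
contact_force: [-0.3, 1.2, -0.8]
gripper_width: 0.001
21.1333 0.005071209249560791 1.1906077528571533
-60.09575062228422 28.109912921447147 13.853780613499165
```

View pics/w19.png

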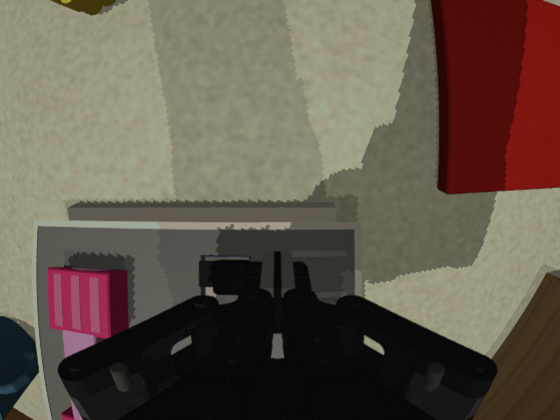

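Moving with ~1.2 N; keep on to the stop.

```bash
python3 -m jog '[[[0,0,-3],0],[[0,0,-5],0],[[0,0,-7],0],[[0,0,-7],0]]';python3 -m jog '[[[0,0,-2],0],[[0,0,-3],0],[[0,0,-3],0]]'
python3 - <<'E'
from fr import *; from station import *
o=get_obs(); print(o["t"],np.abs(o["joint_vel"]).max(), o["contact_force"]@ey); 
d=o["eef_pos"]-ms; print(d@ex*1e3,d@ey*1e3,d@ez*1e3)
E
```

```text
t: 21.52
eef_pos: [0.5296, 0.2874, 0.0632]
tool_rot: [0.698, -0.694, -0.124, 0.125]
contact_force: [-4.1, 11.2, -0.5]
gripper_width: -0.0
t: 21.77
eef_pos: [0.5296, 0.2872, 0.0633]
tool_rot: [0.699, -0.693, -0.125, 0.126]
contact_force: [-6.1, 15.9, -0.6]
gripper_width: -0.007
21.7667 0.0033713332603135296 17.006232437827247
-60.11382140375472 26.92794071315394 14.015303503831257
```

```bash
python3 -m jog '[[[-5,-10,20],0],[[-30,-60,20],0],[[-60,-90,20],0],[[-70,-110,20],0],[[-70,-110,20],0]]' 85
python3 - <<'E'
from fr import *; from station import *
o=get_obs(); print(o["t"],o["eef_pos"])
snap("wrist","w20")
c=pickle.load(open("w20.pkl","rb")); P,ok=cloud(c,True)
T=P-ms; a,b,n=T@ex*1e3,T@ey*1e3,T@ez*1e3
m=ok&(n>26)&(n<33)&(abs(a+56)<20)&(abs(b)<30); print("knob top",m.sum(),a[m].min(),a[m].max(),np.percentile(b[m],[2,50,98]))
for nm,s,L in (("w",ws,[(-62,-40),(-25,-15),(-5,10),(10,25),(40,60)]),("m",ms,[(-30,-15),(-5,10),(10,25),(40,75)])):
  T=P-s; a,b,n=T@ex*1e3,T@ey*1e3,T@ez*1e3
  for lo,hi in L:
    m=ok&(a>lo)&(a<hi)&(abs(b)<8)&(n>-10)&(n<40); print(nm,lo,hi,m.sum(),np.percentile(n[m],[10,50,90]).round(1) if m.any() else 0)
E
```

```text
t: 22.18
eef_pos: [0.4597, 0.2743, 0.1784]
tool_rot: [0.697, -0.695, -0.125, 0.122]
contact_force: [1.0, -0.3, -1.0]
gripper_width: 0.708
22.1833 [0.45966674 0.27432555 0.17835109]
knob top 321 -63.61041506679431 -47.74897491142785 [-1.25209837  6.74434602 13.76838684]
w -62 -40 336 [19.2 20.1 21. ]
w -25 -15 0 0
w -5 10 10 [19.2 20.  20.8]
w 10 25 192 [19.1 20.  21. ]
w 40 60 176 [19.4 20.1 21.2]
m -30 -15 280 [19.  20.  21.1]
m -5 10 274 [19.1 20.  21. ]
m 10 25 17 [19.  19.9 20.5]
m 40 75 0 0
```

View pics/w20.png

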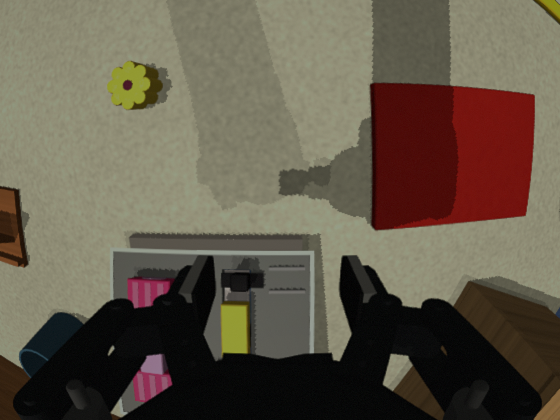

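Run:
```python
from fr import *; from station import *
o=get_obs()
go(o,[.57,-.13,.27],90)
```

```text
shift [ -35.7  -94.7 -417.4]
 turn 0.351
 turn -2.791
```

```bash
python3 -m jog '[[[-36,-95,-100],0],[[-36,-95,-417],0.35],[[-36,-95,-417],0.35],[[-36,-95,-417],0.35],[[-36,-95,-417],0.35],[[-36,-95,-417],0.35],[[-36,-95,-417],0.35],[[-36,-95,-417],0.35],[[-36,-95,-417],0.35],[[-36,-95,-417],0.35],[[-36,-95,-417],0.35],[[-36,-95,-417],0.35],[[-36,-95,-417],0.35],[[-36,-95,-417],0.35]]' 85
python3 - <<'E'
from fr import *; from station import *
o=get_obs(); print(o["t"],o["eef_pos"])
snap("wrist","w21")
E
```

```text
t: 23.4
eef_pos: [0.5692, -0.1288, 0.2671]
tool_rot: [0.707, -0.707, 0.0, 0.001]
contact_force: [0.3, 0.3, -0.8]
gripper_width: 0.994
23.4 [ 0.56917324 -0.12879495  0.26706346]
```

View pics/w21.png

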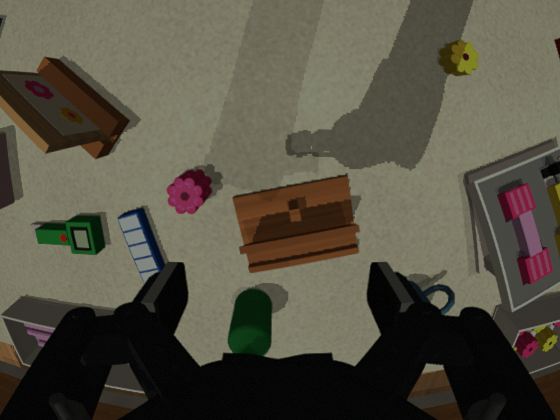

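Run:
```python
from h import *
c=pickle.load(open("w21.pkl","rb")); P,ok=cloud(c,True)
X=np.array([1.,0,0]);Y=np.array([0,1.,0])
im=rect(c,np.array([.65,-.11,.010]),X,Y,.09,.11,.0004); cv2.imwrite("pics/e21.png",im[...,::-1]); print(im.shape)
# height map rows
m=ok&(abs(P[...,0]-.65)<.09)&(abs(P[...,1]+.11)<.1)
for lo,hi in [(.006,.014),(.018,.026),(.08,.093),(.093,.1),(.1,.12)]:
    k=m&(P[...,2]>lo)&(P[...,2]<hi); p=P[k]; print(lo,hi,k.sum(),p.mean(0) if k.any() else 0, cv2.minAreaRect(np.float32(p[:,:2]*1000)) if k.sum()>3 else 0)
```

```text
(450, 550, 3)
0.006 0.014 6604 [ 0.63038804 -0.10395005  0.01044494] ((656.5308837890625, -100.59198760986328), (139.60751342773438, 154.34597778320312), 11.585694313049316)
0.018 0.026 784 [ 0.68214527 -0.0934535   0.02199754] ((648.1891479492188, -101.31407165527344), (86.95320129394531, 149.4515838623047), 12.202561378479004)
0.08 0.093 290 [ 0.62619792 -0.10513343  0.09130466] ((650.4966430664062, -128.9693603515625), (78.15143585205078, 177.15577697753906), 46.55824279785156)
0.093 0.1 697 [ 0.6269102  -0.10486401  0.09418099] ((626.407470703125, -104.66038513183594), (8.642477989196777, 129.86038208007812), 11.100842475891113)
0.1 0.12 0 0 0
```

View pics/e21.png

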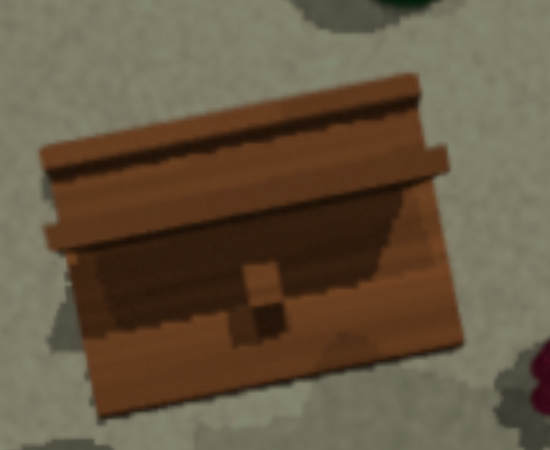

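Run:
```python
from h import *
c=pickle.load(open("w21.pkl","rb")); P,ok=cloud(c,True)
a=np.radians(11.05); EX=np.array([np.cos(a),np.sin(a)]);EY=np.array([-np.sin(a),np.cos(a)])
Q=P[...,:2]-np.array([.655,-.10]); u=Q@EX*1e3; v=Q@EY*1e3; z=P[...,2]*1e3
m=ok&(abs(v)<55)&(abs(u)<110)
for lo in np.arange(-100,70,4):
    k=m&(u>=lo)&(u<lo+4)
    if k.sum()>5: print(lo,k.sum(),np.percentile(z[k],[5,50,95]).round(1))
def ed(k): return np.percentile(v[k],[.5,99.5]).round(1)
k=ok&(z>92)&(z<97)&(abs(u)<60)&(abs(v)<100); print("rest top: u",np.percentile(u[k],[1,99]),"v",ed(k), "lin", np.polyfit(v[k],u[k],1))
k=ok&(z>20)&(z<24)&(u>20)&(u<50)&(abs(v)<100); print("lip: u",np.percentile(u[k],[1,99]),"v",ed(k),"lin", np.polyfit(v[k],u[k],1))
```

```text
-100 5277 [282.1 349.7 362.7]
-96 2191 [3.000e-01 3.345e+02 3.671e+02]
-92 4497 [  1.2 345.3 374.1]
-88 2454 [3.000e-01 3.324e+02 3.706e+02]
-84 1438 [ -0.  333.9 366.2]
-80 1116 [-3.000e-01  3.328e+02  3.570e+02]
-76 1020 [-3.000e-01  3.330e+02  3.544e+02]
-72 1139 [-2.000e-01  3.374e+02  3.536e+02]
-68 557 [  1.7  10.7 353. ]
-64 253 [ 9.  10.4 11.8]
-60 266 [ 9.1 10.5 11.6]
-56 250 [ 9.2 10.4 11.7]
-52 356 [ 9.2 10.8 49. ]
-48 253 [ 9.1 10.4 50.4]
-44 260 [ 9.1 10.5 50.3]
-40 252 [ 9.2 10.4 50.4]
-36 356 [ 9.3 11.2 93.6]
-32 705 [ 9.7 92.5 94.7]
-28 549 [ 9.5 92.8 95.4]
-24 282 [ 9.3 10.7 62.3]
-20 247 [ 9.3 10.5 51.6]
-16 240 [ 9.3 10.6 40.3]
-12 225 [ 9.2 10.5 30.6]
-8 234 [ 9.2 10.5 17.5]
-4 49 [ 8.9 10.1 11.8]
8 31 [10.1 10.7 12.3]
12 223 [ 9.3 10.5 11.7]
16 221 [ 9.4 10.5 11.8]
20 215 [ 9.3 10.5 12. ]
24 437 [ 9.7 12.2 22.4]
28 315 [12.2 22.2 23.8]
32 184 [21.2 22.5 23.9]
40 41 [ 9.4 10.4 11.9]
44 28 [-0.4  0.7  1.9]
48 185 [-0.7  0.4  1.9]
52 186 [-0.8  0.4  1.7]
56 198 [-0.7  0.5  1.6]
60 181 [-0.7  0.5  1.7]
64 191 [-0.7  0.4  1.6]
68 188 [-0.6  0.6  1.8]
rest top: u [-33.1787722  -25.03200708] v [-63.7  65.2] lin [-5.10440732e-03 -2.90398119e+01]
lip: u [26.28013446 35.91445719] v [-73.4  75.1] lin [-7.92928715e-03  3.09664597e+01]
```

Run:
```python
from h import *; from station import *
c=pickle.load(open("w21.pkl","rb")); P,ok=cloud(c,True)
m=ok&(abs(P[...,0]-.465)<.12)&(abs(P[...,1]+.408)<.12)&(P[...,2]>.143)&(P[...,2]<.16)
p=P[m]; print(m.sum(),p.mean(0),cv2.minAreaRect(np.float32(p[:,:2]*1000)))
o=get_obs(); print(o["q"].round(2)); M=toolM(o); print(np.degrees(np.arctan2(M[1,2],M[0,2])))
go(o,[.43,-.38,.24],139)
```

```text
856 [ 0.48810824 -0.37942766  0.14921455] ((483.20745849609375, -387.3401794433594), (101.90570068359375, 12.319215774536133), 49.67988967895508)
[-0.28  0.32  0.5   1.76 -0.17  1.11  1.85]
90.13499049691592
shift [-139.7   27.2 -251.5]
 turn -0.853
 turn 2.289
```

Run:
```python
from h import *; from station import *
o=get_obs(); go(o,[.464,-.408,.22],-41)
```

```text
shift [-105.7   47.2 -279.6]
 turn 2.289
 turn -0.853
```

```bash
python3 -m jog '[[[-106,30,-280],2.289],[[-106,30,-280],2.289],[[-106,30,-280],2.289],[[-106,30,-280],2.289],[[-106,30,-280],2.289],[[-106,30,-280],2.289],[[-106,30,-280],2.289],[[-106,30,-280],2.289],[[-106,30,-280],2.289],[[-106,30,-280],2.289],[[-106,30,-280],2.289],[[-106,30,-280],2.289],[[-106,30,-280],2.289],[[-106,30,-280],2.289],[[-106,30,-280],2.289],[[-106,30,-280],2.289],[[-106,30,-280],2.289],[[-106,30,-280],2.289],[[-106,30,-280],2.289],[[-106,30,-280],2.289]]' 60
python3 - <<'E'
from h import *; from station import *
o=get_obs(); print(o["t"],o["eef_pos"],o["q"].round(2)); snap("wrist","w22")
c=pickle.load(open("w22.pkl","rb")); P,ok=cloud(c,True)
m=ok&(abs(P[...,0]-.465)<.12)&(abs(P[...,1]+.408)<.12)&(P[...,2]>.144)&(P[...,2]<.156)
p=P[m]; print(m.sum(),p.mean(0),cv2.minAreaRect(np.float32(p[:,:2]*1000)))
m=ok&(abs(P[...,0]-.465)<.12)&(abs(P[...,1]+.408)<.12)&(P[...,2]>.030)&(P[...,2]<.04)
p=P[m]; print(m.sum(),p.mean(0),cv2.minAreaRect(np.float32(p[:,:2]*1000)))
E
```

```text
t: 25.12
eef_pos: [0.4646, -0.4079, 0.2373]
tool_rot: [0.293, -0.293, 0.644, -0.643]
contact_force: [0.5, -0.1, 0.0]
gripper_width: 0.706
25.1167 [ 0.46460391 -0.40788446  0.23728789] [-0.12  0.61  1.11  1.74 -0.59  1.17  0.44]
2408 [ 0.47147614 -0.40129671  0.15038382] ((467.1783447265625, -406.30853271484375), (149.43931579589844, 9.635088920593262), 49.40836715698242)
5918 [ 0.47110646 -0.40146139  0.03537972] ((468.1166687011719, -404.8533020019531), (160.0274658203125, 60.10722351074219), 49.42943572998047)
```

View pics/w22.png

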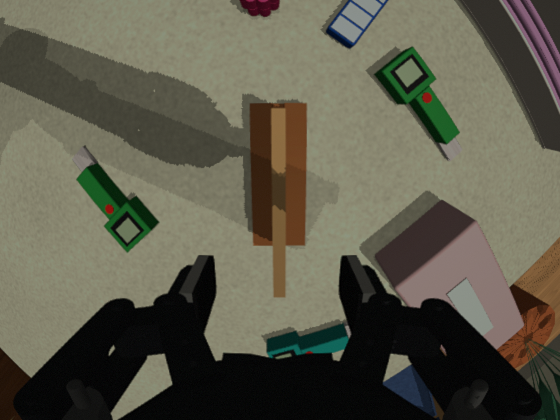

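Run:
```python
from h import *; from station import *
o=get_obs(); go(o,[.4672,-.4063,.116],-40.6)
```

```text
shift [ -3.2 121.5   1. ]
 turn -0.006
 turn 3.136
```

```bash
python3 -m jog '[[[-3,40,1],-0.006],[[-3,75,1],-0.006],[[-3,105,1],-0.006],[[-3,121,1],-0.006],[[-3,121,1],-0.006],[[-3,121,1],-0.006]]'; python3 -m jog '[[[0,0,0],0],[[0,0,0],0],[[0,0,0],0],[[0,0,0],0],[[0,0,0],0],[[0,0,0],0]]' 2 45
python3 - <<'E'
from h import *; from station import *
o=get_obs(); print(o["t"],o["eef_pos"],o["gripper_width"]*85.4,o["contact_force"])
E
```

```text
t: 25.67
eef_pos: [0.4663, -0.4076, 0.1169]
tool_rot: [0.295, -0.295, 0.643, -0.642]
contact_force: [0.1, -0.9, 0.4]
gripper_width: 0.704
t: 26.17
eef_pos: [0.4667, -0.4087, 0.1184]
tool_rot: [-0.295, 0.294, -0.642, 0.643]
contact_force: [-0.0, 1.2, 6.2]
gripper_width: 0.109
26.1667 [ 0.46669297 -0.40874845  0.1183558 ] 9.346738616457671 [-0.04882487  1.23581475  6.24040185]
```

Lift straight up.

```bash
python3 -m jog '[[[0,-20,0],0],[[0,-50,0],0],[[0,-90,0],0],[[0,-120,0],0],[[0,-120,0],0],[[0,-120,0],0]]'
python3 - <<'E'
from h import *; from station import *
o=get_obs(); print(o["t"],o["eef_pos"],o["gripper_width"]*85.4,o["contact_force"]); snap("wrist","w23"); snap("scene","s23"); snap("side","d23")
c=pickle.load(open("w23.pkl","rb")); P,ok=cloud(c,True); M=toolM(o)
T=(P-o["eef_pos"])@M*1e3; x,u,z=T[...,0],-T[...,1],T[...,2]
k=ok&(abs(z)<7)&(u>22)&(u<45)&(abs(x)<90); print("top edge x",np.percentile(x[k],[.5,99.5]),"u",np.median(u[k]),"fit",np.polyfit(x[k],u[k],1),"z",np.percentile(z[k],[1,99]),np.polyfit(x[k],z[k],1))
E
```

```text
t: 26.67
eef_pos: [0.4668, -0.4089, 0.2388]
tool_rot: [-0.295, 0.294, -0.642, 0.644]
contact_force: [-0.1, 0.4, -2.1]
gripper_width: 0.111
26.6667 [ 0.46678884 -0.40894695  0.23883639] 9.499431150119753 [-0.06579446  0.43616034 -2.11543004]
top edge x [-76.25424043  28.71419101] u 32.05851287525001 fit [1.55727955e-02 3.29188435e+01] z [-6.50321024  6.32323499] [ 0.00064072 -0.08277104]
```

View pics/w23.png

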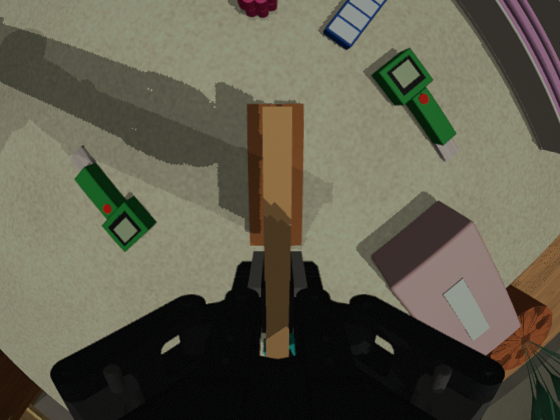

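View pics/s23.png

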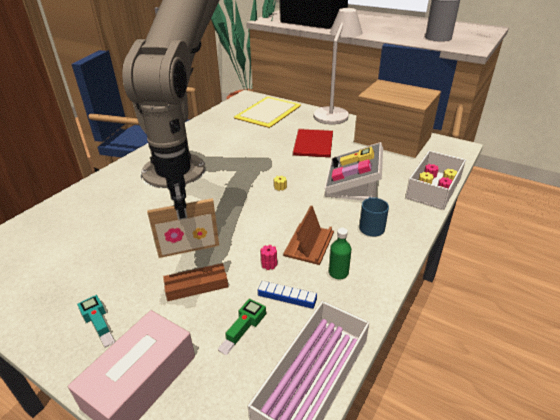

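```bash
cat > es.py <<'E'
from h import *; from station import *
ea=np.radians(11.3); EX=np.array([np.cos(ea),np.sin(ea),0]); EY=np.array([-np.sin(ea),np.cos(ea),0]); EO=np.array([.6599,-.0982,0])
E
python3 - <<'E'
from es import *
o=get_obs(); go(o,EO+.007*EX-.0013*EY+[0,0,.25],11.3)
E
```

```text
shift [-365.5  -14.   -49.7]
 turn -0.909
 turn 2.233
```

```bash
python3 -m jog '[[[0,-30,0],0],[[-366,-50,-50],-0.909],[[-366,-50,-50],-0.909],[[-366,-50,-50],-0.909],[[-366,-50,-50],-0.909],[[-366,-50,-50],-0.909],[[-366,-50,-50],-0.909],[[-366,-50,-50],-0.909],[[-366,-50,-50],-0.909],[[-366,-50,-50],-0.909],[[-366,-50,-50],-0.909],[[-366,-50,-50],-0.909],[[-366,-50,-50],-0.909],[[-366,-50,-50],-0.909],[[-366,-50,-50],-0.909]]'
python3 - <<'E'
from es import *
o=get_obs(); print(o["t"],o["eef_pos"],o["gripper_width"]*85.4,np.abs(o["joint_vel"]).max()); snap("wrist","w24"); snap("scene","s24"); o=get_obs()
go(o,EO+.007*EX-.0013*EY+[0,0,.14],11.3)
c=pickle.load(open("w24.pkl","rb")); P,ok=cloud(c,True); M=toolM(o)
T=(P-o["eef_pos"])@M*1e3; x,u,z=T[...,0],-T[...,1],T[...,2]
k=ok&(abs(z)<7)&(u>22)&(u<45)&(abs(x)<90); print("top edge x",np.percentile(x[k],[.5,99.5]),"fit",np.polyfit(x[k],u[k],1),np.polyfit(x[k],z[k],1))
E
```

```text
t: 28.07
eef_pos: [0.6665, -0.1005, 0.287]
tool_rot: [-0.546, 0.546, -0.449, 0.449]
contact_force: [0.1, 0.6, -2.0]
gripper_width: 0.111
28.0667 [ 0.66646284 -0.10051321  0.28699562] 9.4874457138995 0.007368100193438224
shift [ -1.8 147.3   0.5]
 turn -0.002
 turn 3.139
top edge x [-75.61681151  29.33096372] fit [1.62894602e-02 3.26518799e+01] [-0.00087719  0.01184392]
```

View pics/w24.png

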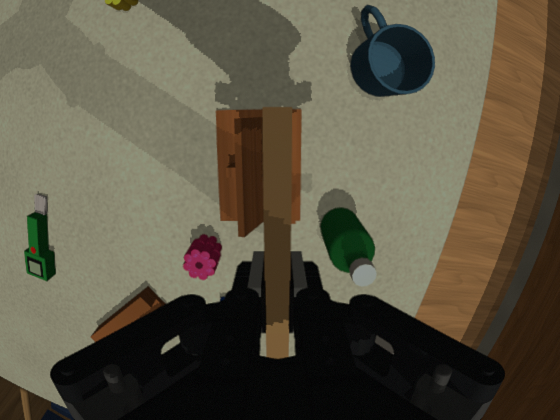

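View pics/s24.png

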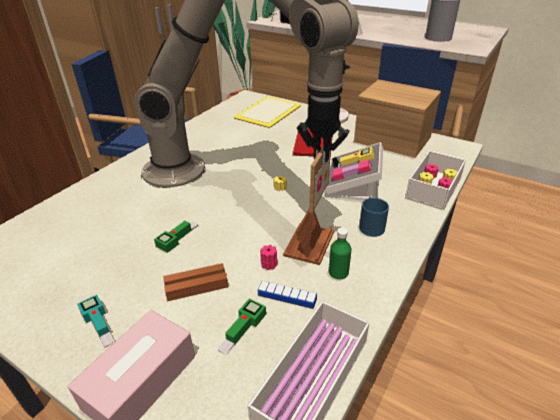

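```bash
python3 -m jog '[[[-2,40,1],0],[[-2,80,1],0],[[-2,120,1],0],[[-2,147,1],0],[[-2,147,1],0],[[-2,147,1],0]]'
python3 - <<'E'
from es import *
o=get_obs(); print(o["t"],o["eef_pos"],o["contact_force"],np.abs(o["joint_vel"]).max()); snap("wrist","w25"); snap("side","d25"); snap("scene","s25")
d=o["eef_pos"]-EO; print(d@EX*1e3,d@EY*1e3)
c=pickle.load(open("s25.pkl","rb"));cv2.imwrite("pics/s25c.png",cv2.resize(c["img"][150:280,250:390],None,fx=5,fy=4,interpolation=2)[...,::-1])
E
```

```text
t: 28.67
eef_pos: [0.6673, -0.0969, 0.1397]
tool_rot: [-0.546, 0.547, -0.449, 0.448]
contact_force: [0.1, -0.3, -0.9]
gripper_width: 0.11
28.6667 [ 0.66732009 -0.09685061  0.13974728] [ 0.10735891 -0.29598331 -0.90473313] 0.05501934295456465
7.540658324127648 -0.13070658086324083
```

View pics/s25c.png

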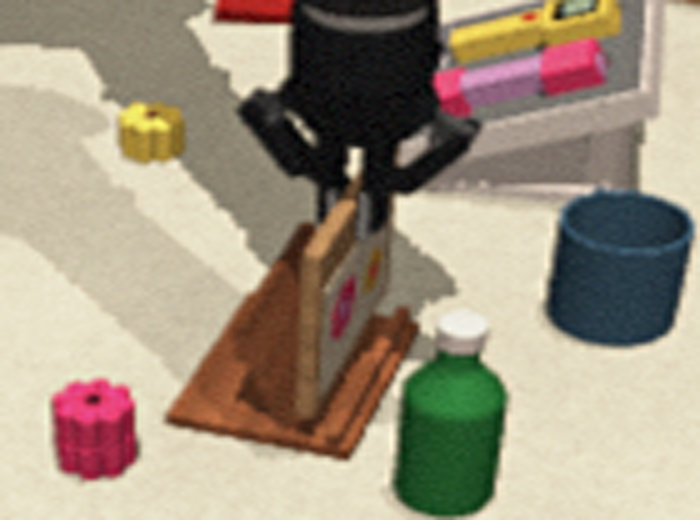

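View pics/w25.png

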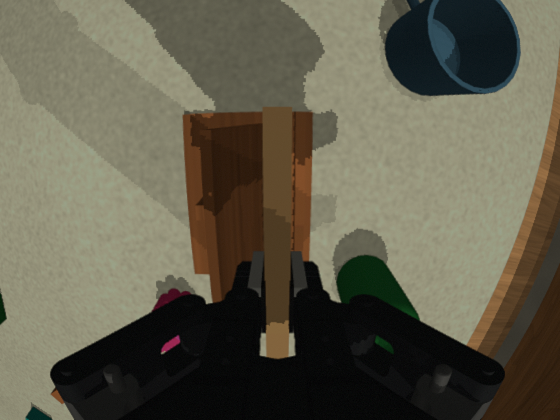

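```bash
python3 -m jog '[[[1,10,0],0],[[1,16,0],0],[[1,19,0],0],[[1,19,0],0]]'; python3 -m jog '[[[0,1,0],0],[[0,2,0],0],[[0,2,0],0]]'
python3 - <<'E'
from es import *
o=get_obs(); print(o["t"],o["eef_pos"],o["contact_force"]); d=o["eef_pos"]-EO; print(d@EX*1e3,d@EY*1e3)
E
```

```text
t: 29.15
eef_pos: [0.6678, -0.0971, 0.1204]
tool_rot: [-0.547, 0.547, -0.449, 0.448]
contact_force: [-0.2, 0.2, -0.9]
gripper_width: 0.112
t: 29.4
eef_pos: [0.6683, -0.0974, 0.1192]
tool_rot: [-0.547, 0.547, -0.448, 0.448]
contact_force: [-0.8, 0.9, -1.1]
gripper_width: 0.109
29.4 [ 0.66832119 -0.097441    0.11924997] [-0.82964519  0.88817747 -1.11100479]
8.40666719164292 -0.9058181240412707
```

```bash
python3 -m jog '[[[0,1,-1],0],[[0,2,-1],0],[[0,2,-1],0]]'; python3 -m jog '[[[0,1,0],0],[[0,2,0],0],[[0,2,0],0]]'
python3 - <<'E'
from es import *
o=get_obs(); print(o["t"],o["eef_pos"],o["contact_force"]); d=o["eef_pos"]-EO; print(d@EX*1e3,d@EY*1e3)
E
```

```text
t: 29.65
eef_pos: [0.6677, -0.0976, 0.1184]
tool_rot: [0.547, -0.546, 0.448, -0.449]
contact_force: [-1.9, 1.8, 4.8]
gripper_width: 0.108
t: 29.9
eef_pos: [0.6682, -0.0976, 0.1184]
tool_rot: [0.548, -0.546, 0.448, -0.449]
contact_force: [-5.6, 4.3, 18.4]
gripper_width: 0.109
29.9 [ 0.66816365 -0.09758691  0.11836571] [-5.62140634  4.3140071  18.35302574]
8.223589376783066 -1.0180238162173416
```

```bash
python3 -m jog '[[[0,-3,0],0],[[0,-3,0],0],[[0,-4,0],0],[[0,-6,0],0],[[0,-8,0],0],[[0,-10,0],0],[[0,-10,0],0]]' 30
python3 - <<'E'
from es import *
o=get_obs(); print(o["t"],o["eef_pos"],o["contact_force"],o["gripper_width"]*85.4); d=o["eef_pos"]-EO; print(d@EX*1e3,d@EY*1e3)
snap("wrist","w26"); o=get_obs()
c=pickle.load(open("w26.pkl","rb")); P,ok=cloud(c,True); T=P-EO; x,y,z=T@EX*1e3,T@EY*1e3,T[...,2]*1e3
k=ok&(z>140)&(z<156)&(abs(x)<40)&(abs(y)<90); print(k.sum(),np.percentile(x[k],[1,50,99]),np.percentile(y[k],[1,99]),np.percentile(z[k],[5,50,95]))
E
```

```text
t: 30.48
eef_pos: [0.6675, -0.0977, 0.1256]
tool_rot: [0.547, -0.547, 0.448, -0.449]
contact_force: [-0.1, -0.0, 0.2]
gripper_width: 0.355
30.4833 [ 0.66753346 -0.09771953  0.125648  ] [-0.1075164  -0.03076346  0.18398154] 30.318252628308706
7.579626962594175 -1.024586270274024
7625 [-18.60666658   9.99515281  34.851323  ] [-35.42332548  74.74759872] [144.79808667 150.3893966  152.20678238]
```

View pics/w26.png

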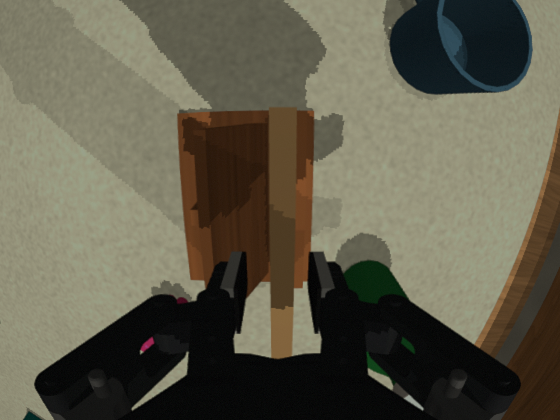

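```bash
python3 -m jog '[[[0,0,-6],0],[[0,0,-11],0],[[0,0,-15],0],[[0,0,-19],0],[[0,0,-23],0],[[0,0,-27],0],[[0,0,-31],0],[[0,0,-35],0],[[0,0,-35],0]]'
python3 - <<'E'
from es import *
o=get_obs(); print(o["t"],o["eef_pos"],o["contact_force"]); d=o["eef_pos"]-EO; print(d@EX*1e3,d@EY*1e3)
snap("wrist","w27"); snap("scene","s27")
c=pickle.load(open("s27.pkl","rb"));cv2.imwrite("pics/s27c.png",cv2.resize(c["img"][150:280,250:390],None,fx=5,fy=4,interpolation=2)[...,::-1])
E
```

```text
t: 31.28
eef_pos: [0.632, -0.1048, 0.1253]
tool_rot: [-0.546, 0.547, -0.449, 0.448]
contact_force: [-0.5, -0.0, 0.7]
gripper_width: 0.355
31.2833 [ 0.63201081 -0.10480254  0.12527821] [-0.46974764 -0.04482796  0.65788478]
-28.642295278275284 -1.0097655140086839
```

View pics/w27.png

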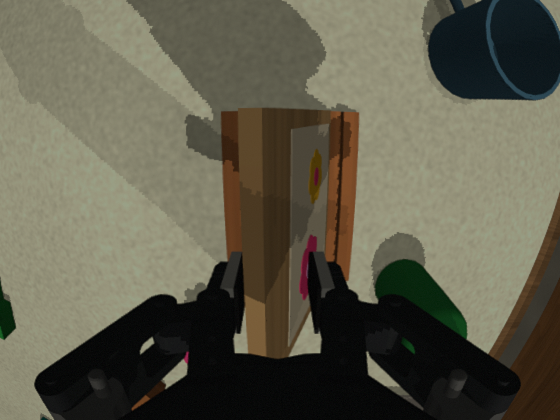

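View pics/s27c.png

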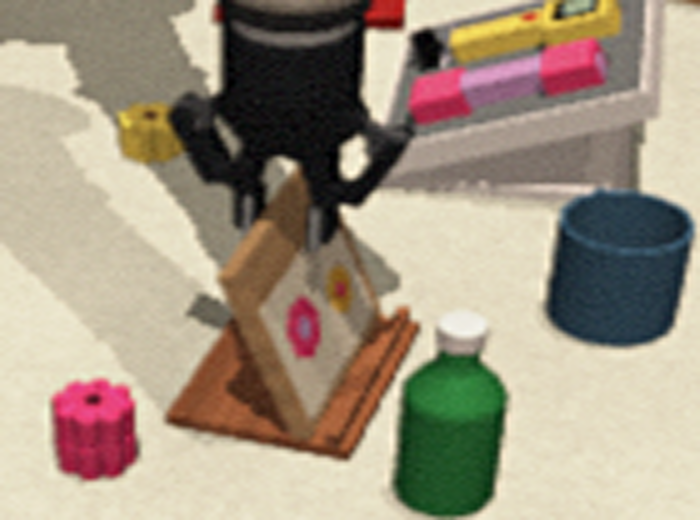

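```bash
python3 -m jog '[[[0,0,-4],0],[[0,0,-8],0],[[0,0,-11],0],[[0,0,-14],0],[[0,0,-14],0]]'
python3 - <<'E'
from es import *
o=get_obs(); print(o["t"],o["eef_pos"],o["contact_force"]); d=o["eef_pos"]-EO; print(d@EX*1e3,d@EY*1e3)
snap("wrist","w28")
c=pickle.load(open("w28.pkl","rb")); P,ok=cloud(c,True); T=P-EO; x,y,z=T@EX*1e3,T@EY*1e3,T[...,2]*1e3
m=ok&(y>20)&(y<70)&(x>-70)&(x<30)
for lo in range(-60,30,4):
    k=m&(x>=lo)&(x<lo+4)&(z<170)
    if k.sum()>8: print(lo+2,k.sum(),np.percentile(z[k],[5,50,95]).round(1))
E
```

```text
t: 31.8
eef_pos: [0.6186, -0.1075, 0.1253]
tool_rot: [-0.547, 0.547, -0.449, 0.448]
contact_force: [-0.5, 0.6, -0.1]
gripper_width: 0.351
31.8 [ 0.61855545 -0.10749831  0.12530982] [-0.45748793  0.56573044 -0.08724646]
-42.365042680154076 -1.0167548431460793
-58 286 [ 9.3 10.5 11.6]
-50 283 [139.1 140.1 141.1]
-46 1150 [139.8 141.1 142.3]
-42 1212 [141.5 142.7 144. ]
-38 1115 [134.8 139.7 143.8]
-34 878 [124.9 129.7 134.2]
-30 705 [115.2 119.6 124. ]
-26 619 [106.7 110.3 114. ]
-22 510 [ 96.7 101.4 105.8]
-18 429 [86.8 91.5 96.1]
-14 358 [77.5 82.  86.4]
-10 334 [67.7 73.2 77.1]
-6 266 [58.4 63.9 68.2]
-2 227 [48.5 53.9 59.5]
2 198 [38.  42.7 48.4]
6 175 [28.3 32.5 37.6]
10 134 [17.6 24.1 28. ]
14 193 [ 9.5 10.7 16.7]
18 282 [ 9.4 10.5 11.5]
22 533 [ 9.6 16.2 23.1]
26 306 [21.3 22.5 23.4]
30 159 [21.4 22.4 23.5]
```

View pics/w28.png

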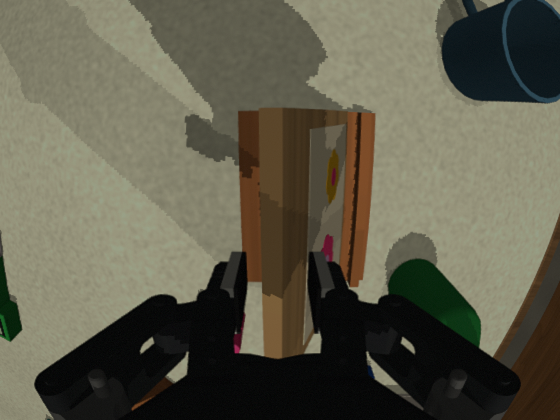

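```bash
python3 -m jog '[[[0,0,0],0],[[0,0,0],0],[[0,0,0],0],[[0,0,0],0],[[0,-20,0],0],[[0,-50,0],0],[[0,-90,0],0],[[0,-130,0],0],[[0,-150,0],0],[[0,-150,0],0]]' 65
python3 - <<'E'
from es import *
o=get_obs(); print(o["t"],o["eef_pos"],o["contact_force"])
snap("wrist","w29"); snap("scene","s29"); snap("side","d29")
c=pickle.load(open("w29.pkl","rb")); P,ok=cloud(c,True); T=P-EO; x,y,z=T@EX*1e3,T@EY*1e3,T[...,2]*1e3
k=ok&(z>137)&(z<148)&(x>-60)&(x<-25)&(abs(y)<90); print("top edge y",np.percentile(y[k],[.5,99.5]),"fit",np.polyfit(y[k],x[k],1))
m=ok&(y>20)&(y<70)&(x>-70)&(x<30)
for lo in range(-60,30,8):
    k=m&(x>=lo)&(x<lo+4)&(z<170)
    if k.sum()>8: print(lo+2,k.sum(),np.percentile(z[k],[5,50,95]).round(1))
E
```

```text
t: 32.68
eef_pos: [0.6218, -0.1086, 0.2808]
tool_rot: [0.548, -0.545, 0.446, -0.451]
contact_force: [0.5, -0.3, -0.6]
gripper_width: 0.76
32.6833 [ 0.62178231 -0.10859005  0.28079449] [ 0.51768093 -0.25821457 -0.63428603]
top edge y [-73.72953116  74.80499081] fit [-1.88582027e-03 -4.25928776e+01]
-58 117 [ 9.  10.3 11.8]
-50 65 [139.2 140.1 141.2]
-42 285 [141.3 142.6 144. ]
-34 266 [123.6 129.2 135.3]
-26 182 [106.8 110.6 114.2]
-18 146 [87.2 91.1 95.1]
-10 135 [69.  73.3 77.2]
-2 116 [48.4 53.3 57.8]
6 92 [29.5 34.  38.4]
14 97 [ 9.5 10.9 17.2]
22 180 [ 9.7 15.7 23.3]
30 61 [21.  22.5 23.9]
```

View pics/s29.png

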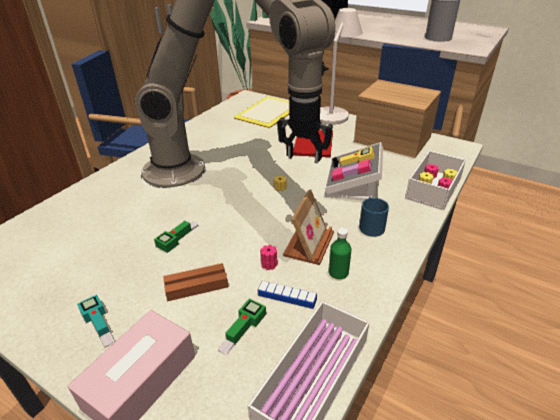

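View pics/w29.png

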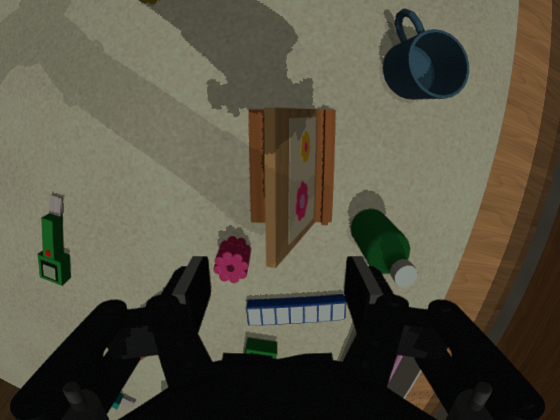

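Run:
```python
from fr import *
c=pickle.load(open("s29.pkl","rb"));P,ok=cloud(c)
for s,L in ((ws,[(-60,-40),(-20,20),(40,60)]),(ms,[(-30,0),(0,25),(40,75)])):
  T=P-s; a,b,n=T@ex*1e3,T@ey*1e3,T@ez*1e3
  print([np.median(n[ok&(a>lo)&(a<hi)&(abs(b)<8)&(n>-10)&(n<40)]).round(1) for lo,hi in L])
from station import *
print(hand_in())
```

```text
[np.float64(22.6), np.float64(22.2), np.float64(21.8)]
[np.float64(21.3), np.float64(21.8), np.float64(22.9)]
the job is handed in; nothing more can be done
None
```

I pressed the yellow meter and the pink-and-lilac weight home, slid the keeper across to its stop, and leaned the board on the easel. I handed the job in at about 33 s.

**Last checks**
- **Meter and weight:** The wrist camera put both tops 20.0 ± 0.5 mm above the insert's face, and the meter's tongue 2 mm below it. The scene camera's last look gave about 21.3–22.9 mm. That is roughly 2 mm more, uniform over both items, and within its calibration error. I trusted the wrist reading.
- **Weight, mended:** It tipped end to end on its springs at the first press, and a press at its middle seated it flat.
- **Keeper:** The knob stands 6.3 mm left of the meter's cutout point, where 6 mm is fully across. It pushed back with 17 N at the stop.
- **Board:** It is centred to about 0.5 mm with its foot behind the lip. It leans at 22.4° rather than the rest's 20°, so it bears on the rest's top edge, with the foot's rear edge about 4 mm out from the foot of the rest. I left it so because a further push risked the gripper hitting the board.
- **Bystanders and look-alikes:** None were touched, as far as the pictures show. I did not measure them.

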